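# Lay the pizza board: right the fallen jars, fill the olive beaker

## Robot

A 6-joint arm with a two-finger parallel gripper is mounted at the origin on the work surface. World frame = base frame: x ahead of the robot, y to its left, z up, the work surface at z = 0. Lengths are in m, angles in rad, forces in N, time in s.
With the tool pointing down it reaches from about 0.325 to 0.775 m from the base axis. Payload 9.3 kg.
Tool frame: the origin (TCP) lies at the very end of the fingers, on their centre line; the grasp point (between the pads) lies 19 mm behind it; z points along the fingers, y is the line along which they close (so a half turn about z gives the same grasp; the last joint's range is limited). The gripper opens to 85 mm and grips with 20 to 120 N. Pads are 22 mm wide; open, the fingers measure 114 mm over their backs; the gripper's body (76 mm by 85 mm) begins 54 mm behind the grasp point. The pads swing forward as they close: fully open they stand 13 mm farther back than shut.
Start: joints at [1.121, 0.259, 0.021, 1.334, 0, 1.418], TCP at [0.161, 0.526, 0.231] pointing down, gripper open.
Joint ranges: [-3.04, 3.04], [-0.91, 1.82], [-1.04, 1.36], [-1.92, 1.95], [-1.52, 1.45], [-3.14, 3.14]. Speed limits (rad/s): [2.22, 2.22, 2.79, 3.14, 3.14, 3.14].

## Interface

Orientations are given as [roll, pitch, yaw] about the fixed x, y, z axes, in that order (R = Rz(yaw) Ry(pitch) Rx(roll)).
In Python, from cell import manip, viewer, order gives the robot as it stands. The module is installed in compiled form; this text tells all that it offers.
- The arm moves only by the tool carry_out, never from a script. Its argument "steps" is a list of rows, each a list of 7 numbers: the shift along the tool's x, y, z in m, then the turn, a rotation vector about the tool's x, y, z in degrees, then the finger opening in m, from 0 to 0.0854. A call has 1 to 8 rows; each row shifts and turns the commanded pose from where the row before left it, along the tool's axes as they then stand; what a row does not reach is not made up. A row lasts 1/10 s, in which the tool goes at most 50 mm and 8.59 degrees, less where a joint would pass 70% of its speed; a pose out of reach is approached as far as the arm can. A call is refused whole if a number of a shift passes 0.05 or a number of a turn 8.59, either way. A call with a gripper value outside its range is refused whole. The fingers move at their own pace and stop on an object; the grip force is fixed at half the most. Time passes only in rows, so rows that do not move let the fingers close. It gives the time, the measured TCP pose, the force, the opening and the grip force at its end, in the units of the state.
- manip.read_state(): the state, without advancing time (a new reading comes with each control period).
- viewer.capture(name): name is "scene" or "side" or "wrist"; returns a dict with "pixels" (384x512x3 uint8, red, green, blue), "camera_matrix" (3x3 intrinsics, pixels), "distortion" ([k1, k2, p1, p2, k3] as OpenCV has them; the pictures are not rectified), "T" (4x4, takes a point from camera to world coordinates). Camera axes: x right, y down, z forward; pixel columns grow to the right and rows downward; lengths in m; the calibration is good to about 2 mm. A picture is of the moment at which its call begins. There is no depth.
- order.job_done(): hands the job in; it is judged then, once.
The state is a dict: "time_s": time; "joint_pos": joint angles; "qd": joint speeds; "joint_torque": joint torques, N m; "tcp_pos": TCP position; "eef_rot": TCP orientation; "contact_force": force on the tool from outside, world axes, zero at the start; "moment": the same for the moment, N m; "opening": finger opening in m; "gripper_force": force on a finger pad.
Only numpy, scipy, OpenCV 4.12 (cv2) and the standard library are available. Lean on these libraries where they do the work, as an engineer would, in place of code of your own. Each camera call takes 0.05 s, during which the arm holds its last target. There are 200 camera calls.

## Task

Get the serving board ready: stand the fallen steel beaker and every fallen spice jar upright on the wooden board, in any arrangement. Once the beaker stands there, use the scoop to move all the olives from the pan into it (don't touch olives in the pan with the fingers; one that falls outside may be picked up by hand), then stand the scoop back upright on its marble rest. Leave the dish, scraper and tin where they are.

Things in the scene. Friction and masses are not known exactly. Their poses are not given: they have to be found in the camera images.
- board: light wooden serving board, fixed, 160 mm (its x) by 310 mm (its y), 14 mm thick. Origin: centre of its underside, on the worktop; its upper face is 14 mm above.
- beaker: plain steel beaker, open top, round and tapered: 56 mm across at the foot, 78 mm at the rim, 85 mm tall, wall 3 mm, floor 5 mm; about 0.22 kg. Origin: centre of its underside; z axis from foot to rim (up when it stands). It starts lying on its side, rim roughly towards the robot, its axis rising 7 degrees from foot to rim.
- jar1: square pale frosted-glass spice jar with a round black cap; body 42 x 42 mm, 72 mm tall; cap 38 mm across, 20 mm tall; 92 mm in all; about 0.2 kg. Origin: centre of its underside; z axis from underside to cap. Starts lying on a flat side, cap roughly towards the robot. May be absent; may be knocked aside or over during a run.
- jar2: square pale frosted-glass spice jar with a round black cap; body 42 x 42 mm, 72 mm tall; cap 38 mm across, 20 mm tall; 92 mm in all; about 0.2 kg. Origin: centre of its underside; z axis from underside to cap. Starts lying on a flat side, cap roughly towards the robot. May be absent; may be knocked aside or over during a run.
- jar3: square pale frosted-glass spice jar with a round black cap; body 42 x 42 mm, 72 mm tall; cap 38 mm across, 20 mm tall; 92 mm in all; about 0.2 kg. Origin: centre of its underside; z axis from underside to cap. Starts lying on a flat side, cap roughly towards the robot. May be absent; may be knocked aside or over during a run.
- pan: narrow steel pan, fixed, 248 mm (x) by 72 mm (y), walls 70 mm high and 4 mm thick: 240 by 64 mm inside; flat inner floor 6 mm above the worktop. Origin: centre of its underside, on the worktop. The olives start in the half at its -x end (the end nearer the robot).
- scoop: steel scoop, 0.13 kg, standing on its floor, mouth roughly to the robot. Floor 80 (x) x 56 (y) mm, 2 thick; open mouth, lip at x = -40; sides 2 mm thick, 30 high from x = -10 back, 7 high from -35; back wall at x = +40, 30 high. Handle: upright bar 24 (x) x 14 (y) mm centred at x = +52, z = 15 to 135. Origin: floor centre, underside; z up. Olives run out at 35 degrees mouth down.
- rest: pale marble slab on which the scoop stands, fixed, 140 mm (x -60 to +80 mm) by 90 mm (y), 6 mm thick. Origin on the worktop, where the scoop's origin belongs (slab top 6 mm above).
- olive1: large round green olive, a firm, slippery ball 24 mm across that soon stops rolling, 11 g, starting in the pan. Origin: its centre. May be absent.
- olive2: large round green olive, a firm, slippery ball 24 mm across that soon stops rolling, 11 g, starting in the pan. Origin: its centre. May be absent.
- olive3: large round green olive, a firm, slippery ball 24 mm across that soon stops rolling, 11 g, starting in the pan. Origin: its centre. May be absent.
- olive4: large round green olive, a firm, slippery ball 24 mm across that soon stops rolling, 11 g, starting in the pan. Origin: its centre. May be absent.
- olive5: large round green olive, a firm, slippery ball 24 mm across that soon stops rolling, 11 g, starting in the pan. Origin: its centre. May be absent.
- olive6: large round green olive, a firm, slippery ball 24 mm across that soon stops rolling, 11 g, starting in the pan. Origin: its centre. May be absent.
- dish: bystander: small white ceramic dish, 64 mm across, 35 mm high. Origin: centre of its underside.
- scraper: bystander: steel dough scraper with a wooden grip lying flat, 110 by 98 mm, 16 mm high. Origin at the blade's middle, underside.
- tin: bystander: tin can, 74 mm across, 110 mm tall. Origin: centre of its underside.
Things that resemble listed ones, but are neither listed nor needed, are in the scene too. What is shaped like the jar3 but purple or red is not meant.

How it is judged:
On the way, in this order (a step that is already met when the one before it is completed fails the run):
1. the beaker stands upright on the board, released (angle between beaker's own z axis and vertical below 0.12 rad and x of beaker in the frame of board between -0.065 and 0.065 m and y of beaker in the frame of board between -0.14 and 0.14 m and z of beaker in the frame of board between 0.008 and 0.02 m and linear speed of beaker below 0.03 m/s and contact force between the fingers and beaker below 0.1 N), for 0.3 s.
2. at least one olive is carried in the scoop, above the pan's rim (((x of olive1 in the frame of scoop between -0.045 and 0.04 m and y of olive1 in the frame of scoop between -0.027 and 0.027 m and z of olive1 in the frame of scoop between 0 and 0.04 m and height (world z) of olive1 above 0.11 m) or (x of olive2 in the frame of scoop between -0.045 and 0.04 m and y of olive2 in the frame of scoop between -0.027 and 0.027 m and z of olive2 in the frame of scoop between 0 and 0.04 m and height (world z) of olive2 above 0.11 m) or (x of olive3 in the frame of scoop between -0.045 and 0.04 m and y of olive3 in the frame of scoop between -0.027 and 0.027 m and z of olive3 in the frame of scoop between 0 and 0.04 m and height (world z) of olive3 above 0.11 m) or (x of olive4 in the frame of scoop between -0.045 and 0.04 m and y of olive4 in the frame of scoop between -0.027 and 0.027 m and z of olive4 in the frame of scoop between 0 and 0.04 m and height (world z) of olive4 above 0.11 m) or (x of olive5 in the frame of scoop between -0.045 and 0.04 m and y of olive5 in the frame of scoop between -0.027 and 0.027 m and z of olive5 in the frame of scoop between 0 and 0.04 m and height (world z) of olive5 above 0.11 m) or (x of olive6 in the frame of scoop between -0.045 and 0.04 m and y of olive6 in the frame of scoop between -0.027 and 0.027 m and z of olive6 in the frame of scoop between 0 and 0.04 m and height (world z) of olive6 above 0.11 m))), for 0.2 s.
3. all the olives are in the beaker (z of olive1 in the frame of beaker between 0 and 0.085 m and horizontal distance between each of olive1, olive2, olive3, olive4, olive5, olive6 and beaker below 0.038 m and z of olive2 in the frame of beaker between 0 and 0.085 m and z of olive3 in the frame of beaker between 0 and 0.085 m and z of olive4 in the frame of beaker between 0 and 0.085 m and z of olive5 in the frame of beaker between 0 and 0.085 m and z of olive6 in the frame of beaker between 0 and 0.085 m), for 0.3 s.
At the end, for the whole second after the job is handed in: Beaker and all jars stand upright (7 degrees) on the board, centres at least 15 mm (beaker) or 12 mm (jars) inside its edges, at rest; every olive lies in the beaker; the scoop stands upright on the rest, within 50 mm (along) and 35 mm (across) of its origin (all of step 3 and angle between each of beaker, jar1, jar2, jar3, scoop's own z axis and vertical below 0.12 rad and x of beaker in the frame of board between -0.065 and 0.065 m and y of beaker in the frame of board between -0.14 and 0.14 m and z of beaker in the frame of board between 0.008 and 0.02 m and linear speed of each of beaker, jar1, jar2, jar3, scoop below 0.03 m/s and x of jar1 in the frame of board between -0.068 and 0.068 m and y of jar1 in the frame of board between -0.143 and 0.143 m and z of jar1 in the frame of board between 0.008 and 0.02 m and x of jar2 in the frame of board between -0.068 and 0.068 m and y of jar2 in the frame of board between -0.143 and 0.143 m and z of jar2 in the frame of board between 0.008 and 0.02 m and x of jar3 in the frame of board between -0.068 and 0.068 m and y of jar3 in the frame of board between -0.143 and 0.143 m and z of jar3 in the frame of board between 0.008 and 0.02 m and x of scoop in the frame of rest between -0.05 and 0.05 m and y of scoop in the frame of rest between -0.035 and 0.035 m and z of scoop in the frame of rest between 0.002 and 0.011 m); the robot touches nothing.
It fails at once if the fingers press on an olive that is in the pan ((contact force between the fingers and olive1 above 0.4 N and x of olive1 in the frame of pan between -0.122 and 0.122 m and y of olive1 in the frame of pan between -0.034 and 0.034 m and z of olive1 in the frame of pan below 0.07 m) or (contact force between the fingers and olive2 above 0.4 N and x of olive2 in the frame of pan between -0.122 and 0.122 m and y of olive2 in the frame of pan between -0.034 and 0.034 m and z of olive2 in the frame of pan below 0.07 m) or (contact force between the fingers and olive3 above 0.4 N and x of olive3 in the frame of pan between -0.122 and 0.122 m and y of olive3 in the frame of pan between -0.034 and 0.034 m and z of olive3 in the frame of pan below 0.07 m) or (contact force between the fingers and olive4 above 0.4 N and x of olive4 in the frame of pan between -0.122 and 0.122 m and y of olive4 in the frame of pan between -0.034 and 0.034 m and z of olive4 in the frame of pan below 0.07 m) or (contact force between the fingers and olive5 above 0.4 N and x of olive5 in the frame of pan between -0.122 and 0.122 m and y of olive5 in the frame of pan between -0.034 and 0.034 m and z of olive5 in the frame of pan below 0.07 m) or (contact force between the fingers and olive6 above 0.4 N and x of olive6 in the frame of pan between -0.122 and 0.122 m and y of olive6 in the frame of pan between -0.034 and 0.034 m and z of olive6 in the frame of pan below 0.07 m)).
It fails at once if the dish, the scraper or the tin is moved more than 30 mm (distance of any of dish, scraper, tin from where it was at the start of the episode above 0.03 m).
Of jar1, jar2, jar3 only 2 to 3 are there at a start; the rules pass over those that are not, and their reading is None.
Of olive1, olive2, olive3, olive4, olive5, olive6 only 4 to 6 are there at a start; the rules pass over those that are not, and their reading is None.
At some moment in a run one of jar1, jar2, jar3 may be knocked a few centimetres aside while the robot is not near it.
It also fails if it takes over 210 s, if anything falls off the work surface, if the arm or the gripper's body presses on something with over 40 N, if the wrist force passes 120 N, or if a joint passes its speed limit or range.

## Working session

There is one attempt and no reset: what is moved stays moved. The work goes in short steps, Python scripts to look and compute and a tool call to move; the robot and the scene stay as the last step left them, time stands still between calls to the robot, and variables do not carry over. Pictures are saved under pics/ and viewed, at most 14 in all, crops included, and the job is handed in when it is done.

Besides the shell and the picture viewer there is one more tool, called after "Request:" by a JSON object that holds its "api" and its "payload". carry_out: Moves the arm, as the interface text tells. Its arguments: {"type":"object","properties":{"steps":{"type":"array"}},"required":["steps"]}

```bash
mkdir -p pics; cat > h.py <<'E'
import numpy as np, cv2
from cell import manip, viewer, order
from scipy.spatial.transform import Rotation as R
def cap(n,save=None):
    d=viewer.capture(n)
    if save: cv2.imwrite('pics/'+save,d['pixels'][:,:,::-1])
    np.savez('last_%s.npz'%n,**{k:np.array(v) for k,v in d.items()})
    return d
def load(n): return dict(np.load('last_%s.npz'%n))
def ray(d,px):
    p=cv2.undistortPoints(np.array(px,float).reshape(-1,1,2),np.array(d['camera_matrix']),np.array(d['distortion'])).reshape(-1,2)
    T=np.array(d['T']); v=np.c_[p,np.ones(len(p))]@T[:3,:3].T
    return T[:3,3],v
def onz(d,px,z):
    o,v=ray(d,px); return o+v*((z-o[2])/v[:,2])[:,None]
def proj(d,P):
    T=np.linalg.inv(np.array(d['T'])); r=cv2.Rodrigues(T[:3,:3])[0]
    return cv2.projectPoints(np.array(P,float).reshape(-1,1,3),r,T[:3,3],np.array(d['camera_matrix']),np.array(d['distortion']))[0].reshape(-1,2)
def tri(d1,p1,d2,p2):
    a,u=ray(d1,[p1]);b,v=ray(d2,[p2]);u=u[0]/np.linalg.norm(u);v=v[0]/np.linalg.norm(v)
    s=np.linalg.lstsq(np.c_[u,-v],b-a,rcond=None)[0]
    return (a+u*s[0]+b+v*s[1])/2, np.linalg.norm(a+u*s[0]-b-v*s[1])
E
python3 - <<'E'
from h import *
a=cap('scene');b=cap('side')
for d in(a,b): print(np.round(d['T'],3).tolist(), np.round(d['camera_matrix'],0).tolist())
# stitched enlarged
cv2.imwrite('pics/a1.png',cv2.resize(a['pixels'][:,:,::-1],(800,600),interpolation=cv2.INTER_CUBIC))
cv2.imwrite('pics/b1.png',cv2.resize(b['pixels'][:,:,::-1],(800,600),interpolation=cv2.INTER_CUBIC))
s=manip.read_state();print(s['tcp_pos'],s['eef_rot'],s['opening'],s['time_s'])
E
```

```text
[[-0.88, 0.355, -0.316, 0.792], [0.475, 0.676, -0.563, 0.495], [0.014, -0.645, -0.764, 0.785], [0.0, 0.0, 0.0, 1.0]] [[354.0, 0.0, 254.0], [0.0, 354.0, 196.0], [0.0, 0.0, 1.0]]
[[-0.932, -0.196, 0.304, 0.15], [-0.361, 0.556, -0.749, 0.733], [-0.022, -0.808, -0.589, 0.665], [0.0, 0.0, 0.0, 1.0]] [[378.0, 0.0, 251.0], [0.0, 378.0, 190.0], [0.0, 0.0, 1.0]]
[0.16074619 0.52573791 0.2307257 ] [-3.14042135e+00 -1.78000336e-04  2.84480668e+00] 0.08548715478239409 0.1
```

View pics/a1.png

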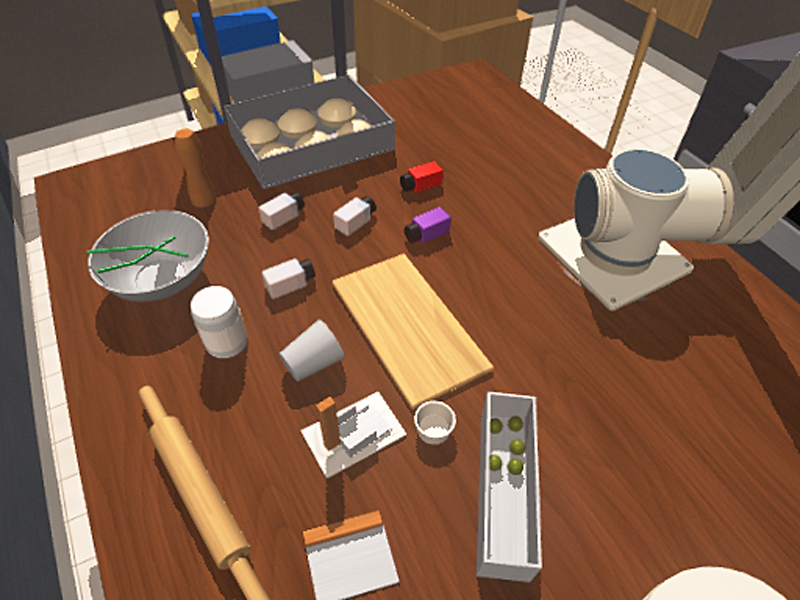

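View pics/b1.png

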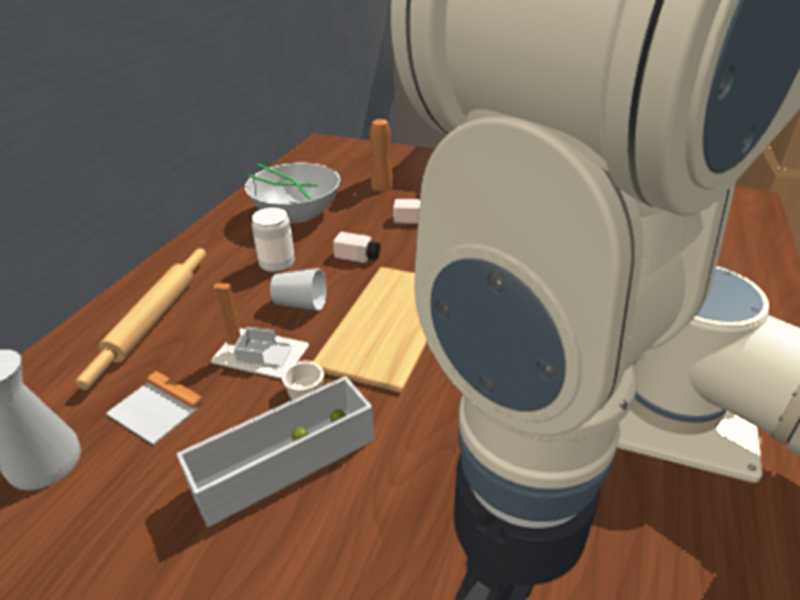

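Scene view (800x600): pale jars at (280,211), (354,216) and (289,278). The red one (422,178) and purple one (430,225) are lookalikes and not meant. The beaker is at (312,350), the scoop on its rest at (350,430), and five olives are visible around (505,445). I'll confirm the jars in an enlarged crop and measure.

```bash
python3 - <<'E'
from h import *
a=load('scene');im=a['pixels'][:,:,::-1]
c1=cv2.resize(im[110:200,150:300],(800,480),interpolation=cv2.INTER_CUBIC)
cv2.imwrite('pics/c1.png',c1)
c2=cv2.resize(im[195:315,165:325],(800,600),interpolation=cv2.INTER_CUBIC)
cv2.imwrite('pics/c2.png',c2)
S=1/1.5625
def P(l,z): return np.round(onz(a,np.array(l)*S,z),3)[:,:2].tolist()
print('board',P([(333,282),(405,254),(493,370),(415,406)],.014))
print('pan rim',P([(487,393),(537,396),(541,579),(478,574)],.07))
print('olives',P([(496,425),(515,423),(517,446),(495,463),(515,466)],.018))
print('rest',P([(301,432),(383,393),(406,433),(326,475)],.006))
print('dish',P([(435,410)],.035),'tin',P([(213,302)],.11))
print('scraper',P([(305,533),(382,514),(398,582)],.005))
print('rolling',P([(145,390),(245,560)],.03))
E
```

```text
board [[0.55, -0.181], [0.392, -0.184], [0.395, 0.126], [0.545, 0.124]]
pan rim [[0.456, 0.182], [0.392, 0.223], [0.546, 0.435], [0.611, 0.392]]
olives [[0.452, 0.214], [0.423, 0.226], [0.444, 0.259], [0.489, 0.266], [0.465, 0.284]]
rest [[0.721, 0.077], [0.576, 0.074], [0.578, 0.155], [0.716, 0.16]]
dish [[0.528, 0.154]] tin [[0.77, -0.147]]
scraper [[0.776, 0.224], [0.669, 0.25], [0.693, 0.341]]
rolling [[0.919, -0.094], [0.86, 0.229]]
```

View pics/c1.png

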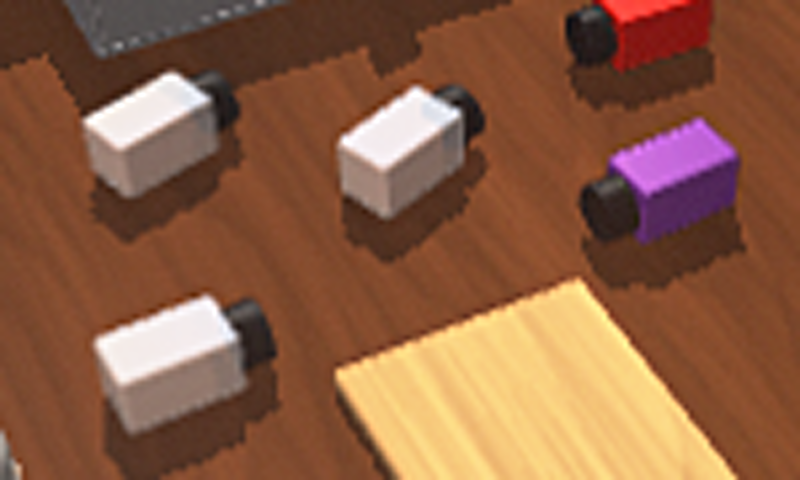

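View pics/c2.png

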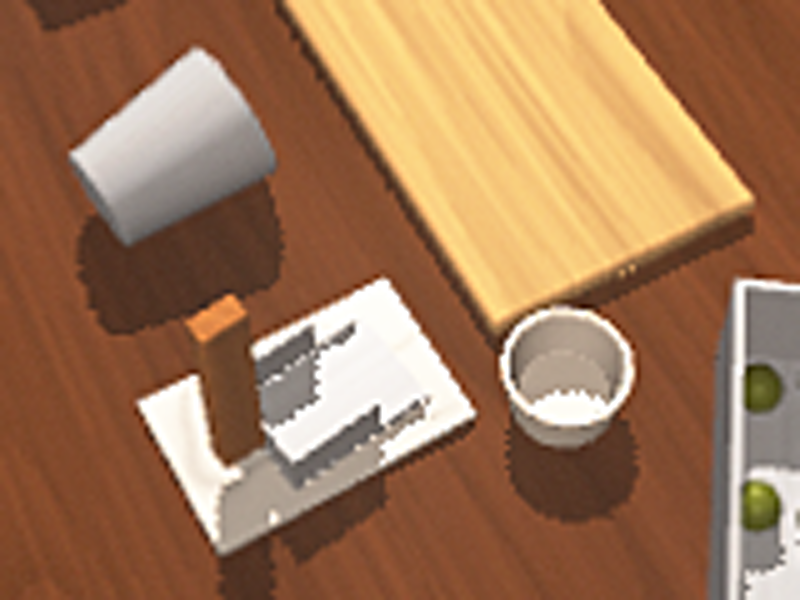

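The crop confirms three white-bodied jars with black caps; the purple and red ones are decoys. Beaker foot at crop (101,199) and rim at (236,107); scoop handle top around (216,317). Next, metric poses.

```bash
python3 - <<'E'
from h import *
a=load('scene');b=load('side')
c1=lambda l:np.array(l,float)/(800/150)+[150,110]-.4
c2=lambda l:np.array(l,float)/5+[165,195]-.4
for n,l in dict(A=[(85,122),(172,72),(217,102),(125,150)],B=[(340,148),(415,87),(463,118),(388,168)],C=[(97,345),(208,295),(240,343),(120,385)]).items():
    p=onz(a,c1(l),.042)[:,:2]; c=p.mean(0); ax=(p[1]+p[2]-p[0]-p[3])/2
    print(n,c.round(3),'len',np.linalg.norm(ax).round(3),'wid',np.linalg.norm(p[3]-p[0]).round(3),np.linalg.norm(p[2]-p[1]).round(3),'az cap',np.degrees(np.arctan2(ax[1],ax[0])).round(1))
f=onz(a,c2([(101,199)]),.028)[0];r=onz(a,c2([(236,107)]),.039)[0];d=r-f
print('beaker foot',f.round(3),'rim',r.round(3),np.linalg.norm(d).round(3),np.degrees(np.arctan2(d[1],d[0])).round(1))
h=onz(a,c2([(185,318),(232,295),(248,312),(200,340)]),.141);print('handle',h.round(3).tolist(),h.mean(0).round(4))
S=1/1.5625
# two-view checks: handle top, tin? beaker
print('handle tri',tri(a,c2([(216,317)])[0],b,np.array([225,286])*S))
print('dish tri',tri(a,np.array([435,410])*S,b,np.array([302,375])*S))
# scoop mouth lip? back wall top corners z=.036
print('backwall/side top',onz(a,c2([(253,352),(314,325),(266,425),(380,405)]),.036).round(3).tolist())
print('lip',onz(a,c2([(357,322),(432,398)]),.013).round(3).tolist())
s=manip.read_state();print(s['joint_pos'])
E
```

```text
A [ 0.57  -0.414] len 0.068 wid 0.039 0.043 az cap -164.1
B [ 0.441 -0.326] len 0.068 wid 0.035 0.043 az cap -157.4
C [ 0.631 -0.225] len 0.068 wid 0.034 0.043 az cap -177.2
beaker foot [ 0.696 -0.031  0.028] rim [ 0.613 -0.045  0.039] 0.085 -170.5
handle [[0.701, 0.119, 0.141], [0.679, 0.118, 0.141], [0.677, 0.129, 0.141], [0.7, 0.132, 0.141]] [0.6891 0.1246 0.141 ]
handle tri (array([0.68758354, 0.11909173, 0.13300184]), np.float64(0.002253078536782138))
dish tri (array([0.53214845, 0.16258467, 0.03748835]), np.float64(0.013914046935465208))
backwall/side top [[0.665, 0.09, 0.036], [0.633, 0.091, 0.036], [0.675, 0.128, 0.036], [0.624, 0.143, 0.036]]
lip [[0.608, 0.087, 0.013], [0.595, 0.141, 0.013]]
[ 1.12141297e+00  2.59149907e-01  2.08546770e-02  1.33368585e+00
 -2.11358026e-06  1.41819884e+00]
```

```bash
cat >> h.py <<'E'
def Rt(az,th,roll=0):
    """tool down, tool x toward az+180 (deg), tipped forward (pointing to az) by th; roll about tool z"""
    a=np.radians(az+180); x=np.array([np.cos(a),np.sin(a),0]); z=np.array([0,0,-1.]); y=np.cross(z,x)
    return R.from_matrix(np.c_[x,y,z])*R.from_euler('y',-th,degrees=True)*R.from_euler('z',roll,degrees=True)
def d_(az,th): t=np.radians(th);a=np.radians(az);return np.array([np.sin(t)*np.cos(a),np.sin(t)*np.sin(a),-np.cos(t)])
def now():
    s=manip.read_state(); return np.array(s['tcp_pos']),R.from_euler('xyz',s['eef_rot'])
def plan(wps,op,cur=None,step=.042,ang=8.2):
    p,q=cur or now()
    for (tp,tq,*o) in wps:
        o=o[0] if o else op
        n=int(max(1,np.ceil(np.linalg.norm(tp-p)/step-1e-6),np.ceil(np.degrees((q.inv()*tq).magnitude())/ang-1e-6)))
        print('--',n,np.round(tp,3))
        p0,q0=p,q; rv=(q0.inv()*tq).as_rotvec()
        for i in range(1,n+1):
            s=np.round(q.inv().apply(p0+(tp-p0)*i/n-p),3); 
            r=np.round(np.degrees((q.inv()*(q0*R.from_rotvec(rv*i/n))).as_rotvec()),1)
            print('['+','.join('%g'%(v+0) for v in [*s,*r,o])+'],')
            p=p+q.apply(s); q=q*R.from_rotvec(np.radians(r))
    return p,q
def st():
    s=manip.read_state(); print('t',round(s['time_s'],2),'p',np.round(s['tcp_pos'],4),'rpy',np.round(np.degrees(s['eef_rot']),1),'F',np.round(s['contact_force'],1),'M',np.round(s['moment'],2),'op',round(s['opening'],4),'gf',round(s['gripper_force'],1),'j',np.round(s['joint_pos'],2))
E
python3 - <<'E'
from h import *
p,q=now(); az=9.5; G=np.array([.635,-.041,.036]); d=d_(az,55); T=G+.024*d
plan([(np.array([.20,.46,.31]),q),(np.array([.47,-.06,.31]),Rt(az,0)),(T-.13*d,Rt(az,55))],.0854)
E
```

```text
-- 3 [0.2  0.46 0.31]
[-0.019,-0.017,-0.026,0,0,0,0.0854],
[-0.019,-0.017,-0.027,0,0,0,0.0854],
[-0.019,-0.017,-0.026,0,0,0,0.0854],
-- 14 [ 0.47 -0.06  0.31]
[-0.029,-0.03,0,0,0,-1.9,0.0854],
[-0.029,-0.031,0,0,0,-1.9,0.0854],
[-0.027,-0.032,0,0,0,-1.9,0.0854],
[-0.026,-0.032,0,0,0,-1.9,0.0854],
[-0.025,-0.034,0,0,0,-1.9,0.0854],
[-0.024,-0.034,0,0,0,-1.9,0.0854],
[-0.023,-0.035,0,0,0,-1.9,0.0854],
[-0.021,-0.036,0,0,0,-1.8,0.0854],
[-0.021,-0.037,0,0,0,-1.9,0.0854],
[-0.019,-0.037,0,0,0,-1.9,0.0854],
[-0.018,-0.038,0,0,0,-1.9,0.0854],
[-0.017,-0.038,0,0,0,-1.9,0.0854],
[-0.015,-0.039,0,-0.1,0,-1.9,0.0854],
[-0.015,-0.039,0,0,0,-1.9,0.0854],
-- 7 [ 0.549 -0.055  0.097]
[-0.011,-0.001,0.03,0,-7.9,0,0.0854],
[-0.007,-0.002,0.032,0,-7.8,0,0.0854],
[-0.003,-0.001,0.033,0,-7.9,0,0.0854],
[0.002,-0.001,0.032,0,-7.8,0,0.0854],
[0.006,-0.001,0.032,0,-7.9,0,0.0854],
[0.011,-0.002,0.031,0,-7.9,0,0.0854],
[0.015,-0.001,0.029,0,-7.8,0,0.0854],
```

Request:
{"api": "carry_out", "payload": {"steps": [[-0.019,-0.017,-0.026,0,0,0,0.0854],[-0.019,-0.017,-0.027,0,0,0,0.0854],[-0.019,-0.017,-0.026,0,0,0,0.0854],[-0.029,-0.03,0,0,0,-1.9,0.0854],[-0.029,-0.031,0,0,0,-1.9,0.0854],[-0.027,-0.032,0,0,0,-1.9,0.0854],[-0.026,-0.032,0,0,0,-1.9,0.0854],[-0.025,-0.034,0,0,0,-1.9,0.0854]]}}

```text
time_s: 0.9
tcp_pos: [0.2969, 0.2729, 0.3101]
eef_rot: [-3.141, -0.0, 3.012]
contact_force: [0.6, -0.6, 0.4]
opening: 0.0853
gripper_force: 0.0
```

Request:
{"api": "carry_out", "payload": {"steps": [[-0.024,-0.034,0,0,0,-1.9,0.0854],[-0.023,-0.035,0,0,0,-1.9,0.0854],[-0.021,-0.036,0,0,0,-1.8,0.0854],[-0.021,-0.037,0,0,0,-1.9,0.0854],[-0.019,-0.037,0,0,0,-1.9,0.0854],[-0.018,-0.038,0,0,0,-1.9,0.0854],[-0.017,-0.038,0,0,0,-1.9,0.0854],[-0.03,-0.078,0,0,0,-3.8,0.0854]]}}

```text
refused, shift out of range in row 8
```

```bash
python3 -c "
from h import *
st()"
```

```text
t 0.9 p [0.2969 0.2729 0.3101] rpy [-180.    -0.   172.6] F [ 0.6 -0.6  0.4] M [ 0.01 -0.06 -0.09] op 0.0853 gf 0.0 j [ 0.53 -0.01 -0.1   1.48  0.    0.66]
```

Request:
{"api": "carry_out", "payload": {"steps": [[-0.024,-0.034,0,0,0,-1.9,0.0854],[-0.023,-0.035,0,0,0,-1.9,0.0854],[-0.021,-0.036,0,0,0,-1.8,0.0854],[-0.021,-0.037,0,0,0,-1.9,0.0854],[-0.019,-0.037,0,0,0,-1.9,0.0854],[-0.018,-0.038,0,0,0,-1.9,0.0854],[-0.017,-0.038,0,0,0,-1.9,0.0854],[-0.015,-0.039,0,0,0,-1.9,0.0854]]}}

```text
time_s: 1.7
tcp_pos: [0.4507, -0.0247, 0.3101]
eef_rot: [3.141, -0.0, -3.008]
contact_force: [0.3, 0.3, -0.5]
opening: 0.0855
gripper_force: 0.0
```

Request:
{"api": "carry_out", "payload": {"steps": [[-0.015,-0.039,0,0,0,-1.9,0.0854],[-0.011,-0.001,0.03,0,-7.9,0,0.0854],[-0.007,-0.002,0.032,0,-7.8,0,0.0854],[-0.003,-0.001,0.033,0,-7.9,0,0.0854],[0.002,-0.001,0.032,0,-7.8,0,0.0854],[0.006,-0.001,0.032,0,-7.9,0,0.0854],[0.011,-0.002,0.031,0,-7.9,0,0.0854],[0.015,-0.001,0.029,0,-7.8,0,0.0854]]}}

```text
time_s: 2.5
tcp_pos: [0.5379, -0.0591, 0.1245]
eef_rot: [3.137, 0.807, -2.983]
contact_force: [1.7, -1.8, -0.9]
opening: 0.0856
gripper_force: 0.0
```

```bash
python3 -c "
from h import *
st();w=cap('wrist');s=cap('side')
cv2.imwrite('pics/w1.png',np.hstack([cv2.resize(x['pixels'][:,:,::-1],(400,300)) for x in (w,s)]))"
```

```text
t 2.5 p [ 0.5379 -0.0591  0.1245] rpy [ 179.7   46.2 -170.9] F [ 1.7 -1.8 -0.9] M [-0.12  0.58 -0.03] op 0.0856 gf 0.0 j [-0.53  0.01 -0.93 -0.05  0.48 -0.52]
```

View pics/w1.png

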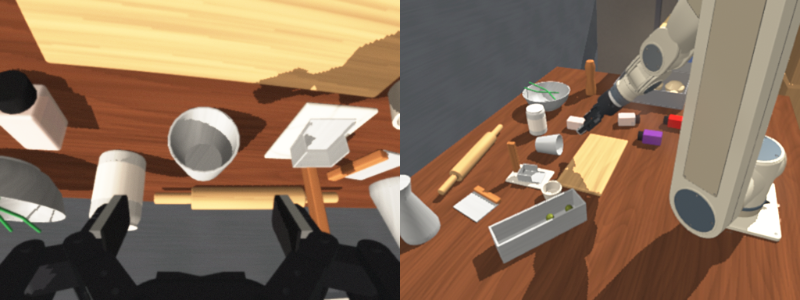

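The wrist view shows the beaker mouth at (204,143), midway between the fingers at (115,200) and (285,200). The arm tracks with some lag when it tips. I'll check the rim centre and continue.

```bash
python3 - <<'E'
from h import *
st(); w=load('wrist'); print(onz(w,[[204*1.28,143*1.28]],.039), proj(w,[[.613,-.045,.039],[.696,-.031,.028]])/1.28)
az=9.5; G=np.array([.635,-.041,.036]); d=d_(az,50); T=G+.024*d
plan([(T-.08*d,Rt(az,50)),(T,Rt(az,50))],.0854,step=.025,ang=4)
E
```

```text
t 2.6 p [ 0.5358 -0.0585  0.1205] rpy [ 179.3   45.8 -171.3] F [-0.4  0.4 -0.2] M [-0.15  0.67  0.01] op 0.0855 gf 0.0 j [-0.53  0.02 -0.93 -0.04  0.48 -0.52]
[[ 0.62404549 -0.04002934  0.039     ]] [[201.20147614 137.91281468]
 [201.37497618 160.22757953]]
-- 4 [ 0.593 -0.048  0.072]
[-0.001,0,0.019,0,-1.1,-0.1,0.0854],
[-0.001,0,0.019,0,-1,-0.2,0.0854],
[-0.001,0.001,0.019,0.1,-1.1,-0.1,0.0854],
[0,0,0.018,0,-1,-0.1,0.0854],
-- 4 [ 0.653 -0.038  0.021]
[0,0,0.02,0,0,0,0.0854],
[0,0,0.02,0,0,0,0.0854],
[0,0,0.02,0,0,0,0.0854],
[-0.001,0,0.02,0,0,0,0.0854],
```

Request:
{"api": "carry_out", "payload": {"steps": [[-0.002,0,0.02,0,-1.1,-0.1,0.0854],[-0.001,0.001,0.02,0,-1,-0.2,0.0854],[-0.001,0.001,0.019,0,-1.1,-0.1,0.0854],[0,0,0.019,0,-1,-0.1,0.0854],[0,0,0,0,0,0,0.0854],[0,0,0,0,0,0,0.0854]]}}

```text
time_s: 3.2
tcp_pos: [0.5981, -0.0475, 0.0752]
eef_rot: [-3.138, 0.874, -2.971]
contact_force: [-0.3, -0.8, 0.1]
opening: 0.0857
gripper_force: 0.0
```

```bash
python3 - <<'E'
from h import *
st(); w=cap('wrist')
cv2.imwrite('pics/w2.png',w['pixels'][:,:,::-1])
az=9.5; G=np.array([.64,-.039,.036]); d=d_(az,50); T=G+.024*d
plan([(T,Rt(az,50))],.0854,step=.025,ang=4)
E
```

```text
t 3.2 p [ 0.5981 -0.0475  0.0752] rpy [-179.8   50.1 -170.2] F [-0.3 -0.8  0.1] M [-0.11  0.67  0.06] op 0.0857 gf 0.0 j [-0.44  0.23 -0.97 -0.4   0.45 -0.42]
-- 4 [ 0.658 -0.036  0.021]
[0.001,0,0.021,0,0,0.1,0.0854],
[0.001,0.001,0.02,0,0.1,0,0.0854],
[0,0,0.021,0,0,0.1,0.0854],
[0.001,0.001,0.02,0,0.1,0,0.0854],
```

View pics/w2.png

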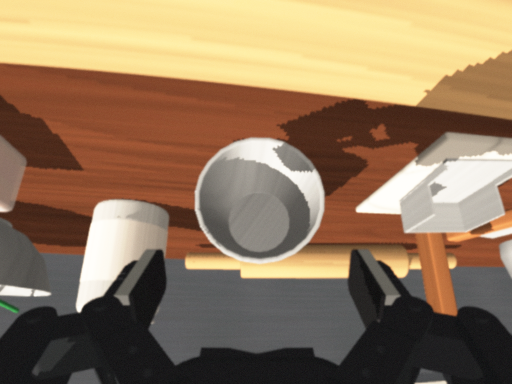

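Mouth centre (260,200), finger gap centre (257,275): aligned. Advance and close.

Request:
{"api": "carry_out", "payload": {"steps": [[0.001,0,0.021,0,0,0,0.0854],[0.001,0.001,0.02,0,0,0,0.0854],[0,0,0.021,0,0,0,0.0854],[0.001,0.001,0.02,0,0,0,0.0854],[0,0,0,0,0,0,0.0854],[0,0,0,0,0,0,0.06],[0,0,0,0,0,0,0.05],[0,0,0,0,0,0,0.05]]}}

```text
time_s: 4.05
tcp_pos: [0.6574, -0.0358, 0.0214]
eef_rot: [-3.137, 0.877, -2.97]
contact_force: [-0.9, 1.4, 2.5]
opening: 0.0733
gripper_force: 69.3
```

Request:
{"api": "carry_out", "payload": {"steps": [[0,0,0,0,0,0,0.05],[0,0,0,0,0,0,0.05],[0,0,0,0,0,0,0.05]]}}

```text
time_s: 4.35
tcp_pos: [0.6579, -0.0358, 0.0214]
eef_rot: [-3.136, 0.878, -2.97]
contact_force: [-5.9, 0.3, 8.0]
opening: 0.0736
gripper_force: 69.9
```

```bash
python3 - <<'E'
from h import *
st()
p,q=now()
az=9.5
# lift then rotate back 83 about tool y
up=p+[-.06,.0,.14]
P=(up,q)
c=plan([P,(np.array([.49,.04,.20]),Rt(az,-20)),],.05,step=.03,ang=5)
E
```

```text
t 4.35 p [ 0.6579 -0.0358  0.0214] rpy [-179.7   50.3 -170.2] F [-5.9  0.3  8. ] M [0.07 0.41 0.12] op 0.0736 gf 69.9 j [-0.36  0.42 -0.92 -0.58  0.39 -0.36]
-- 6 [ 0.598 -0.036  0.161]
[-0.012,0.002,-0.022,0,0,0,0.05],
[-0.011,0.001,-0.023,0,0,0,0.05],
[-0.012,0.002,-0.022,0,0,0,0.05],
[-0.012,0.001,-0.023,0,0,0,0.05],
[-0.011,0.002,-0.022,0,0,0,0.05],
[-0.012,0.002,-0.023,0,0,0,0.05],
-- 15 [0.49 0.04 0.2 ]
[0.002,0.006,-0.006,0,4.7,0,0.05],
[0.003,0.006,-0.007,0,4.7,0,0.05],
[0.003,0.006,-0.006,0,4.7,0,0.05],
[0.003,0.007,-0.006,0,4.6,0,0.05],
[0.004,0.006,-0.005,-0.1,4.7,0,0.05],
[0.004,0.006,-0.005,0,4.7,0.1,0.05],
[0.005,0.006,-0.005,0,4.7,0,0.05],
[0.005,0.006,-0.004,0,4.7,0,0.05],
[0.006,0.006,-0.004,0,4.7,0,0.05],
[0.006,0.006,-0.004,0,4.7,0,0.05],
[0.006,0.007,-0.003,0,4.7,0,0.05],
[0.006,0.006,-0.002,0,4.6,0,0.05],
[0.007,0.006,-0.002,-0.1,4.7,0,0.05],
[0.006,0.006,-0.001,0,4.7,0,0.05],
[0.007,0.006,-0.001,0,4.7,0.1,0.05],
```

Request:
{"api": "carry_out", "payload": {"steps": [[-0.012,0.002,-0.022,0,0,0,0.05],[-0.011,0.001,-0.023,0,0,0,0.05],[-0.012,0.002,-0.022,0,0,0,0.05],[-0.012,0.001,-0.023,0,0,0,0.05],[-0.011,0.002,-0.022,0,0,0,0.05],[-0.012,0.002,-0.023,0,0,0,0.05],[0.003,0.005,-0.006,0,5,0,0.05],[0.003,0.005,-0.006,0,5,0,0.05]]}}

```text
time_s: 5.15
tcp_pos: [0.5816, -0.0277, 0.1645]
eef_rot: [-3.137, 0.698, -2.972]
contact_force: [0.2, -0.3, -2.8]
opening: 0.0732
gripper_force: 70.3
```

Request:
{"api": "carry_out", "payload": {"steps": [[0.003,0.006,-0.006,0,5,0,0.05],[0.003,0.006,-0.006,0,5,0,0.05],[0.003,0.006,-0.006,0,5,0,0.05],[0.004,0.006,-0.005,0,5,0,0.05],[0.004,0.006,-0.005,0,5,0,0.05],[0.005,0.006,-0.005,0,5,0,0.05],[0.005,0.006,-0.004,0,5,0,0.05],[0.005,0.006,-0.004,0,5,0,0.05]]}}

```text
time_s: 5.95
tcp_pos: [0.5293, 0.0123, 0.1901]
eef_rot: [-3.139, 0.0, -2.974]
contact_force: [1.3, -0.7, -2.7]
opening: 0.0734
gripper_force: 70.1
```

```bash
python3 - <<'E'
from h import *
st()
E
```

```text
t 5.95 p [0.5293 0.0123 0.1901] rpy [-179.8    0.  -170.4] F [ 1.3 -0.7 -2.7] M [-0.03 -0.   -0.02] op 0.0734 gf 70.1 j [-0.13  0.24 -0.11  1.22 -0.   -0.3 ]
```

```bash
python3 - <<'E'
from h import *
plan([(np.array([.462,.048,.10]),Rt(9.5,-33)),(np.array([.462,.048,.066]),Rt(9.5,-33))],.05,step=.02,ang=4.2)
E
```

```text
-- 8 [0.462 0.048 0.1  ]
[0.008,0.006,0.011,0,4.1,0,0.05],
[0.006,0.006,0.012,-0.1,4.2,0,0.05],
[0.006,0.005,0.012,0,4.1,0,0.05],
[0.005,0.006,0.013,0,4.1,0,0.05],
[0.004,0.006,0.013,0,4.1,0,0.05],
[0.003,0.006,0.013,-0.1,4.2,0,0.05],
[0.002,0.006,0.013,0,4.1,0,0.05],
[0.002,0.006,0.014,0,4.1,0.1,0.05],
-- 2 [0.462 0.048 0.066]
[-0.01,0,0.014,0,0,0,0.05],
[-0.009,0,0.014,0,0,0,0.05],
```

Request:
{"api": "carry_out", "payload": {"steps": [[0.008,0.006,0.011,0,4.1,0,0.05],[0.006,0.006,0.012,0,4.2,0,0.05],[0.006,0.005,0.012,0,4.1,0,0.05],[0.005,0.006,0.013,0,4.1,0,0.05],[0.004,0.006,0.013,0,4.1,0,0.05],[0.003,0.006,0.013,0,4.2,0,0.05],[0.002,0.006,0.013,0,4.1,0,0.05],[0.002,0.006,0.014,0,4.1,0,0.05]]}}

```text
time_s: 6.75
tcp_pos: [0.4624, 0.0483, 0.0991]
eef_rot: [-3.138, -0.574, -2.976]
contact_force: [0.2, -0.5, -2.7]
opening: 0.0732
gripper_force: 70.1
```

```bash
python3 - <<'E'
from h import *
st(); a=cap('scene');b=cap('side')
cv2.imwrite('pics/d1.png',np.hstack([cv2.resize(a['pixels'][120:312,140:396,::-1],(400,300)),cv2.resize(b['pixels'][100:292,120:376,::-1],(400,300))]))
E
```

```text
t 6.75 p [0.4624 0.0483 0.0991] rpy [-179.8  -32.9 -170.5] F [ 0.2 -0.5 -2.7] M [ 0.11 -0.77  0.  ] op 0.0732 gf 70.1 j [-0.01  0.58  0.03  1.58 -0.1  -0.15]
```

View pics/d1.png

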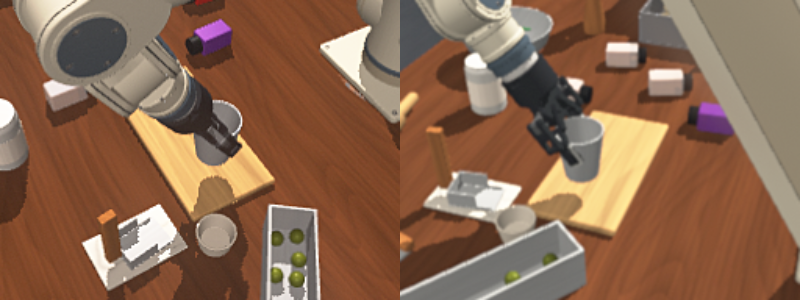

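Both views show the beaker held upright above the board (scene half (218,130), side half (583,148)). Lowering until contact.

Request:
{"api": "carry_out", "payload": {"steps": [[-0.008,0,0.013,0,0,0,0.05],[-0.008,0,0.012,0,0,0,0.05],[-0.002,0,0.003,0,0,0,0.05],[0,0,0,0,0,0,0.05]]}}

```text
time_s: 7.25
tcp_pos: [0.4625, 0.0479, 0.0662]
eef_rot: [-3.138, -0.572, -2.976]
contact_force: [0.1, 0.4, -2.2]
opening: 0.0737
gripper_force: 70.3
```

Request:
{"api": "carry_out", "payload": {"steps": [[-0.001,0,0.002,0,0,0,0.05],[0,0,0,0,0,0,0.05]]}}

```text
time_s: 7.45
tcp_pos: [0.4626, 0.048, 0.0643]
eef_rot: [-3.138, -0.571, -2.976]
contact_force: [0.2, 0.3, -3.5]
opening: 0.0735
gripper_force: 70.3
```

Request:
{"api": "carry_out", "payload": {"steps": [[-0.001,0,0.002,0,0,0,0.05],[0,0,0,0,0,0,0.05]]}}

```text
time_s: 7.65
tcp_pos: [0.4622, 0.048, 0.0617]
eef_rot: [-3.138, -0.572, -2.976]
contact_force: [0.2, -1.2, -2.9]
opening: 0.0732
gripper_force: 70.3
```

Request:
{"api": "carry_out", "payload": {"steps": [[-0.001,0,0.002,0,0,0,0.05],[0,0,0,0,0,0,0.05]]}}

```text
time_s: 7.85
tcp_pos: [0.4618, 0.048, 0.0592]
eef_rot: [-3.138, -0.572, -2.976]
contact_force: [-0.5, 0.2, -1.3]
opening: 0.0736
gripper_force: 70.3
```

Request:
{"api": "carry_out", "payload": {"steps": [[-0.001,0,0.002,0,0,0,0.05],[0,0,0,0,0,0,0.05]]}}

```text
time_s: 8.05
tcp_pos: [0.4616, 0.0479, 0.057]
eef_rot: [-3.138, -0.572, -2.976]
contact_force: [0.1, -0.4, -2.4]
opening: 0.0732
gripper_force: 70.3
```

Request:
{"api": "carry_out", "payload": {"steps": [[-0.001,0,0.002,0,0,0,0.05],[0,0,0,0,0,0,0.05]]}}

```text
time_s: 8.25
tcp_pos: [0.4614, 0.0479, 0.0548]
eef_rot: [-3.138, -0.572, -2.976]
contact_force: [-0.7, -0.2, -1.9]
opening: 0.0735
gripper_force: 70.4
```

Request:
{"api": "carry_out", "payload": {"steps": [[-0.001,0,0.002,0,0,0,0.05],[0,0,0,0,0,0,0.05]]}}

```text
time_s: 8.45
tcp_pos: [0.462, 0.0479, 0.0543]
eef_rot: [-3.138, -0.57, -2.976]
contact_force: [4.0, 1.4, 14.3]
opening: 0.0734
gripper_force: 70.3
```

```bash
python3 - <<'E'
from h import *
st(); b=cap('side')
cv2.imwrite('pics/d2.png',cv2.resize(b['pixels'][150:246,190:318,::-1],(640,480),interpolation=cv2.INTER_CUBIC))
print(proj(b,[[.475,.05,.014],[.475,.05,.099]]))
E
```

```text
t 8.45 p [0.462  0.0479 0.0543] rpy [-179.8  -32.6 -170.5] F [ 4.   1.4 14.3] M [ 0.31  0.43 -0.08] op 0.0734 gf 70.3 j [-0.01  0.61 -0.03  1.48 -0.1  -0.15]
[[235.60671972 221.57199448]
 [234.00105887 195.72950065]]
```

View pics/d2.png

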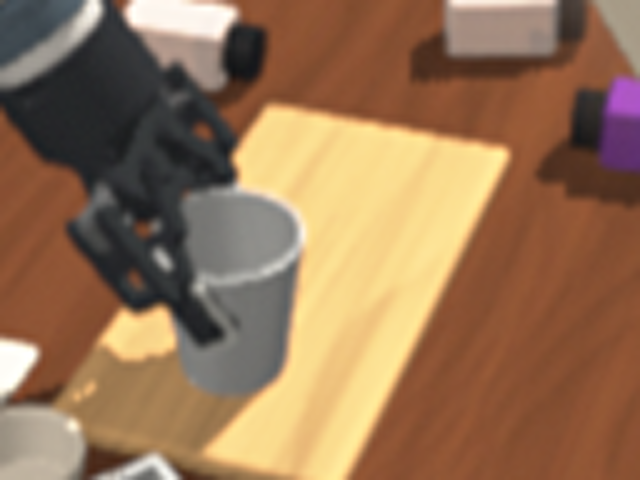

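The beaker stands on the board (crop: foot at (235,385)), with contact at 14 N. Release and retreat along the tool axis.

Request:
{"api": "carry_out", "payload": {"steps": [[0,0,0,0,0,0,0.078],[0,0,0,0,0,0,0.0854],[0,0,0,0,0,0,0.0854],[0,0,0,0,0,0,0.0854],[0,0,-0.02,0,0,0,0.0854],[0,0,-0.03,0,0,0,0.0854],[0,0,-0.03,0,0,0,0.0854],[0,0,-0.03,0,0,0,0.0854]]}}

```text
time_s: 9.3
tcp_pos: [0.5202, 0.0581, 0.1462]
eef_rot: [-3.138, -0.572, -2.976]
contact_force: [0.3, -0.7, -0.4]
opening: 0.0855
gripper_force: 0.0
```

Request:
{"api": "carry_out", "payload": {"steps": [[0,0,-0.03,0,0,0,0.0854],[0.01,-0.02,-0.03,0,-8,0,0.0854],[0.01,-0.02,-0.03,0,-8,0,0.0854],[0,-0.02,-0.03,0,-8,0,0.0854],[0,-0.03,0,0,-8,0,0.0854],[0,-0.04,0,0,0,0,0.0854]]}}

```text
time_s: 9.9
tcp_pos: [0.5741, -0.0633, 0.2638]
eef_rot: [-3.137, -0.007, -2.972]
contact_force: [0.2, 0.8, 0.3]
opening: 0.0853
gripper_force: 0.0
```

```bash
python3 - <<'E'
from h import *
st(); a=cap('scene');b=cap('side')
cv2.imwrite('pics/d3.png',np.vstack([np.hstack([cv2.resize(a['pixels'][110:302,120:376,::-1],(400,300)),cv2.resize(b['pixels'][100:292,150:406,::-1],(400,300))])]))
E
```

```text
t 9.9 p [ 0.5741 -0.0633  0.2638] rpy [-179.8   -0.4 -170.3] F [0.2 0.8 0.3] M [ 0.03 -0.01  0.02] op 0.0853 gf 0.0 j [-0.25  0.3   0.17  1.44 -0.01 -0.42]
```

View pics/d3.png

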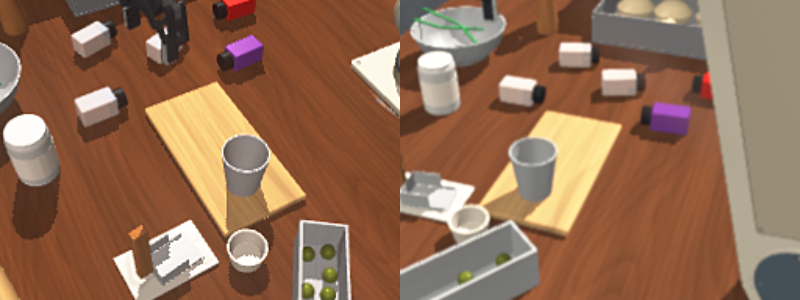

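The beaker now stands free on the board, rim at scene-half (246,150). All jars, the scoop and the olives are unchanged. Next is jar C (lower white jar), with a numeric check that it hasn't moved.

```bash
cat >> h.py <<'E'
def blobs(d,lo=170):
    im=d['pixels'].astype(int); m=((im.min(2)>lo-30)&(im.max(2)-im.min(2)<40)).astype(np.uint8)
    n,l,s,c=cv2.connectedComponentsWithStats(m)
    return [(c[i].round(1),s[i][4]) for i in range(1,n) if 60<s[i][4]<2500]
def jar(cx,cy,capaz,th=45,st_=.042,zt=.016):
    a=np.radians(capaz); cd=np.array([np.cos(a),np.sin(a)]); T=np.r_[np.array([cx,cy])+(st_-.036)*cd,zt]
    return T,Rt(capaz+180,th),d_(capaz+180,th)
E
python3 - <<'E'
from h import *
a=load('scene')
print(blobs(a)); print(proj(a,[[.57,-.414,.03],[.441,-.326,.03],[.631,-.225,.03]]).round(1))
T,q,d=jar(.631,-.225,-177)
plan([(T-.11*d+[0,0,.06],q),(T-.11*d,q),(T,q)],.0854,step=.035,ang=7)
E
```

```text
[(array([205.6,   2.4]), np.int32(168)), (array([343.4,  36.8]), np.int32(523)), (array([208.4,  35. ]), np.int32(132)), (array([410.5,  75.2]), np.int32(1340)), (array([63. , 93.5]), np.int32(1742)), (array([177.1, 130.2]), np.int32(161)), (array([411.6, 135.4]), np.int32(71)), (array([100.7, 166.1]), np.int32(1335)), (array([365. , 156.7]), np.int32(627)), (array([180.5, 173.3]), np.int32(239)), (array([394.7, 182.8]), np.int32(373)), (array([135.1, 201.4]), np.int32(732)), (array([277.8, 211.2]), np.int32(102)), (array([228. , 277.5]), np.int32(1291)), (array([325.6, 323.7]), np.int32(1964)), (array([278.1, 268.9]), np.int32(304)), (array([206.6, 366.6]), np.int32(485)), (array([452.3, 370.2]), np.int32(250))]
[[178.3 133.3]
 [225.1 136.8]
 [181.3 176.6]]
-- 7 [ 0.547 -0.229  0.154]
[0.008,-0.022,0.016,0.3,-6.5,0.9,0.0854],
[0.009,-0.022,0.015,0.3,-6.5,0.9,0.0854],
[0.01,-0.022,0.014,0.4,-6.6,0.8,0.0854],
[0.011,-0.023,0.012,0.3,-6.5,0.9,0.0854],
[0.013,-0.022,0.012,0.3,-6.5,0.9,0.0854],
[0.013,-0.023,0.01,0.3,-6.5,0.9,0.0854],
[0.015,-0.022,0.009,0.3,-6.6,0.9,0.0854],
-- 2 [ 0.547 -0.229  0.094]
[0.021,0,0.021,0,0,0,0.0854],
[0.021,-0.001,0.021,0,0,0,0.0854],
-- 4 [ 0.625 -0.225  0.016]
[0,0,0.027,0,0,0,0.0854],
[0,0,0.028,0,0,0,0.0854],
[0,0,0.027,0,0,0,0.0854],
[0,0,0.028,0,0,0,0.0854],
```

Request:
{"api": "carry_out", "payload": {"steps": [[0.008,-0.022,0.016,0.3,-6.5,0.9,0.0854],[0.009,-0.022,0.015,0.3,-6.5,0.9,0.0854],[0.01,-0.022,0.014,0.3,-6.6,0.8,0.0854],[0.011,-0.023,0.012,0.3,-6.5,0.9,0.0854],[0.013,-0.022,0.012,0.3,-6.5,0.9,0.0854],[0.013,-0.023,0.01,0.3,-6.5,0.9,0.0854],[0.015,-0.022,0.009,0.3,-6.6,0.9,0.0854],[0.021,0,0.021,0,0,0,0.0854]]}}

```text
time_s: 10.8
tcp_pos: [0.547, -0.227, 0.1219]
eef_rot: [3.136, 0.788, -3.093]
contact_force: [-0.4, 0.0, -0.8]
opening: 0.0852
gripper_force: 0.0
```

Request:
{"api": "carry_out", "payload": {"steps": [[0.021,-0.001,0.021,0,0,0,0.0854],[0,0,0,0,0,0,0.0854]]}}

```text
time_s: 11.0
tcp_pos: [0.5471, -0.2248, 0.0889]
eef_rot: [3.128, 0.78, -3.096]
contact_force: [-0.7, 0.6, 0.4]
opening: 0.0854
gripper_force: 0.0
```

```bash
python3 - <<'E'
from h import *
st()
T,q,d=jar(.631,-.225,-177)
plan([(T,q)],.0854,step=.028,ang=7)
w=cap('wrist'); print(blobs(w)); print(proj(w,[[.631,-.225,.021],[.595,-.227,.021]]).round(0))
E
```

```text
t 11.0 p [ 0.5471 -0.2248  0.0889] rpy [ 179.2   44.7 -177.4] F [-0.7  0.6  0.4] M [-0.08  0.64  0.05] op 0.0854 gf 0.0 j [-0.81  0.19 -0.8   0.02  0.57 -0.7 ]
-- 4 [ 0.625 -0.225  0.016]
[-0.001,-0.001,0.027,0.1,-0.1,-0.1,0.0854],
[-0.001,-0.002,0.026,0.2,-0.1,0,0.0854],
[-0.001,-0.001,0.027,0.1,0,-0.1,0.0854],
[-0.001,-0.001,0.026,0.1,-0.1,-0.1,0.0854],
[(array([18. , 34.8]), np.int32(2078)), (array([246.9, 220.1]), np.int32(1839)), (array([  6.4, 202.1]), np.int32(143)), (array([505.3, 222.5]), np.int32(118)), (array([ 70.4, 293.3]), np.int32(357)), (array([188.7, 308.7]), np.int32(1028))]
[[249. 203.]
 [248. 182.]]
```

Request:
{"api": "carry_out", "payload": {"steps": [[-0.001,-0.001,0.027,0.1,0,0,0.0854],[-0.001,-0.001,0.026,0.2,0,0,0.0854],[-0.001,-0.001,0.027,0.1,0,0,0.0854],[-0.001,-0.001,0.026,0.1,0,0,0.0854],[0,0,0,0,0,0,0.06],[0,0,0,0,0,0,0.03],[0,0,0,0,0,0,0.03],[0,0,0,0,0,0,0.03]]}}

```text
time_s: 11.85
tcp_pos: [0.6268, -0.2259, 0.0225]
eef_rot: [-3.137, 0.787, -3.088]
contact_force: [-1.8, 0.7, 3.8]
opening: 0.0413
gripper_force: 61.3
```

Request:
{"api": "carry_out", "payload": {"steps": [[0,0,0,0,0,0,0.03],[0,0,0,0,0,0,0.03]]}}

```text
time_s: 12.05
tcp_pos: [0.6268, -0.2259, 0.0225]
eef_rot: [-3.137, 0.787, -3.088]
contact_force: [-5.0, 1.5, 8.2]
opening: 0.0407
gripper_force: 62.0
```

```bash
python3 - <<'E'
from h import *
st(); p,q=now(); az=-10
# jar frame: final TCP = base + n*u ; n=p.z-.021
n=p[2]-.021; s_t=.042
def place(x,y,az): 
    u=np.array([np.cos(np.radians(az)),np.sin(np.radians(az)),0]); return np.array([x,y,.014+s_t])+n*u
F=place(.42,-.135,az)
plan([(p+[-.04,.01,.13],q),(F+[0,0,.08],Rt(az,-45)),(F+[0,0,.012],Rt(az,-45))],.03,step=.035,ang=6.5)
E
```

```text
t 12.05 p [ 0.6268 -0.2259  0.0225] rpy [-179.7   45.1 -176.9] F [-5.   1.5  8.2] M [0.26 0.17 0.24] op 0.0407 gf 62.0 j [-0.69  0.4  -0.77 -0.23  0.5  -0.57]
-- 4 [ 0.587 -0.216  0.152]
[-0.016,0.003,-0.03,0,0,0,0.03],
[-0.016,0.003,-0.03,0,0,0,0.03],
[-0.016,0.003,-0.03,0,0,0,0.03],
[-0.016,0.003,-0.03,0,0,0,0.03],
-- 14 [ 0.421 -0.135  0.136]
[0.009,0.006,-0.007,0,6.4,1,0.03],
[0.01,0.006,-0.007,0,6.4,1,0.03],
[0.01,0.006,-0.005,0,6.4,1.1,0.03],
[0.011,0.006,-0.004,-0.1,6.4,1,0.03],
[0.012,0.006,-0.002,0,6.4,1,0.03],
[0.012,0.005,-0.002,0,6.4,1,0.03],
[0.012,0.005,0,0,6.5,1.1,0.03],
[0.012,0.005,0.002,0,6.4,1,0.03],
[0.012,0.005,0.003,0,6.4,1,0.03],
[0.012,0.005,0.004,0,6.4,1,0.03],
[0.011,0.004,0.005,-0.1,6.4,1,0.03],
[0.011,0.004,0.007,0,6.4,1.1,0.03],
[0.01,0.004,0.007,0,6.4,1,0.03],
[0.009,0.004,0.009,0,6.4,1,0.03],
-- 2 [ 0.421 -0.135  0.068]
[-0.024,0,0.024,0,0,0,0.03],
[-0.025,0,0.024,0,0,0,0.03],
```

Request:
{"api": "carry_out", "payload": {"steps": [[-0.016,0.003,-0.03,0,0,0,0.03],[-0.016,0.003,-0.03,0,0,0,0.03],[-0.016,0.003,-0.03,0,0,0,0.03],[-0.016,0.003,-0.03,0,0,0,0.03],[0.009,0.006,-0.007,0,6.4,1,0.03],[0.01,0.006,-0.007,0,6.4,1,0.03],[0.01,0.006,-0.005,0,6.4,1.1,0.03],[0.011,0.006,-0.004,0,6.4,1,0.03]]}}

```text
time_s: 12.85
tcp_pos: [0.5381, -0.1926, 0.148]
eef_rot: [3.105, 0.333, 3.119]
contact_force: [0.9, -0.6, -2.2]
opening: 0.0411
gripper_force: 61.8
```

Request:
{"api": "carry_out", "payload": {"steps": [[0.012,0.006,-0.002,0,6.4,1,0.03],[0.012,0.005,-0.002,0,6.4,1,0.03],[0.012,0.005,0,0,6.5,1.1,0.03],[0.012,0.005,0.002,0,6.4,1,0.03],[0.012,0.005,0.003,0,6.4,1,0.03],[0.012,0.005,0.004,0,6.4,1,0.03],[0.011,0.004,0.005,0,6.4,1,0.03],[0.011,0.004,0.007,0,6.4,1.1,0.03]]}}

```text
time_s: 13.65
tcp_pos: [0.4442, -0.1465, 0.1376]
eef_rot: [3.12, -0.567, 3.006]
contact_force: [0.2, 0.5, -3.1]
opening: 0.0411
gripper_force: 61.8
```

Request:
{"api": "carry_out", "payload": {"steps": [[0.01,0.004,0.007,0,6.4,1,0.03],[0.009,0.004,0.009,0,6.4,1,0.03],[0,0,0,0,0,0,0.03]]}}

```text
time_s: 13.95
tcp_pos: [0.4207, -0.1343, 0.1329]
eef_rot: [-3.14, -0.794, 2.966]
contact_force: [-0.6, -0.4, -3.7]
opening: 0.0414
gripper_force: 61.9
```

```bash
python3 - <<'E'
from h import *
st(); p,q=now(); az=-10
print('axis tilt check: body z of jar in tool at grasp', )
F=np.array([.421,-.135,.066]); plan([(F,Rt(az,-45))],.03,step=.025,ang=4)
E
```

```text
t 13.95 p [ 0.4207 -0.1343  0.1329] rpy [-179.9  -45.5  169.9] F [-0.6 -0.4 -3.7] M [-0.15 -0.97 -0.02] op 0.0414 gf 61.9 j [-0.39  0.66  0.13  1.82 -0.16 -0.15]
axis tilt check: body z of jar in tool at grasp
-- 3 [ 0.421 -0.135  0.066]
[-0.016,0,0.016,0,-0.2,0,0.03],
[-0.016,0,0.015,0,-0.1,0,0.03],
[-0.016,-0.001,0.016,-0.1,-0.2,0,0.03],
```

Request:
{"api": "carry_out", "payload": {"steps": [[-0.016,0,0.016,0,-0.2,0,0.03],[-0.016,0,0.015,0,-0.1,0,0.03],[-0.016,0,0.016,0,-0.2,0,0.03],[0,0,0,0,0,0,0.03]]}}

```text
time_s: 14.35
tcp_pos: [0.4217, -0.1351, 0.0667]
eef_rot: [-3.139, -0.777, 2.965]
contact_force: [0.0, 0.1, -2.7]
opening: 0.0413
gripper_force: 61.9
```

Request:
{"api": "carry_out", "payload": {"steps": [[-0.002,0,0.002,0,0,0,0.03],[-0.001,0,0.001,0,0,0,0.03],[0,0,0,0,0,0,0.03]]}}

```text
time_s: 14.65
tcp_pos: [0.4224, -0.1352, 0.0643]
eef_rot: [-3.138, -0.777, 2.965]
contact_force: [0.5, 0.5, -2.0]
opening: 0.041
gripper_force: 61.9
```

Request:
{"api": "carry_out", "payload": {"steps": [[-0.001,0,0.001,0,0,0,0.03],[-0.001,0,0.001,0,0,0,0.03],[0,0,0,0,0,0,0.03]]}}

```text
time_s: 14.95
tcp_pos: [0.4221, -0.135, 0.0606]
eef_rot: [-3.138, -0.779, 2.965]
contact_force: [0.6, 0.0, -2.5]
opening: 0.0408
gripper_force: 61.9
```

Request:
{"api": "carry_out", "payload": {"steps": [[-0.001,0,0.001,0,0,0,0.03],[-0.001,0,0.001,0,0,0,0.03],[0,0,0,0,0,0,0.03]]}}

```text
time_s: 15.25
tcp_pos: [0.422, -0.135, 0.0576]
eef_rot: [-3.138, -0.779, 2.965]
contact_force: [0.1, 0.4, -2.1]
opening: 0.0412
gripper_force: 61.9
```

Request:
{"api": "carry_out", "payload": {"steps": [[-0.001,0,0.001,0,0,0,0.03],[-0.001,0,0.001,0,0,0,0.03],[0,0,0,0,0,0,0.03]]}}

```text
time_s: 15.55
tcp_pos: [0.422, -0.135, 0.0548]
eef_rot: [-3.138, -0.779, 2.965]
contact_force: [0.3, -0.4, -2.0]
opening: 0.0412
gripper_force: 61.9
```

Request:
{"api": "carry_out", "payload": {"steps": [[-0.001,0,0.001,0,0,0,0.03],[-0.001,0,0.001,0,0,0,0.03],[0,0,0,0,0,0,0.03]]}}

```text
time_s: 15.85
tcp_pos: [0.4223, -0.1351, 0.0541]
eef_rot: [-3.138, -0.778, 2.965]
contact_force: [3.8, -1.0, 16.8]
opening: 0.041
gripper_force: 63.9
```

Request:
{"api": "carry_out", "payload": {"steps": [[0,0,0,0,0,0,0.055],[0,0,0,0,0,0,0.065],[0,0,0,0,0,0,0.065],[0,0,-0.02,0,0,0,0.065],[0,0,-0.035,0,0,0,0.065],[0,0,-0.04,0,0,0,0.065],[0,0,-0.04,0,0,0,0.085],[0,0,-0.04,0,0,0,0.085]]}}

```text
time_s: 16.65
tcp_pos: [0.5138, -0.1509, 0.1439]
eef_rot: [-3.131, -0.729, 2.965]
contact_force: [-0.1, -0.5, -0.3]
opening: 0.0847
gripper_force: 0.0
```

```bash
python3 - <<'E'
from h import *
st()
a=cap('scene')
print([b for b in blobs(a) if 140<b[0][0]<260 and 90<b[0][1]<240])
T,q,d=jar(.57,-.414,-164)
p,_=now()
P=T-.11*d
plan([(np.array([.53,-.25,.24]),Rt(5,0)),(P+[0,0,.07],q),(P,q)],.085,step=.035,ang=7.5)
E
```

```text
t 16.65 p [ 0.5138 -0.1509  0.1439] rpy [-179.4  -41.7  169.9] F [-0.1 -0.5 -0.3] M [-0.12 -0.6   0.01] op 0.0847 gf 0.0 j [-0.37  0.77  0.43  1.95 -0.14 -0.14]
[(array([148.3, 109.4]), np.int32(101)), (array([226.1, 133.1]), np.int32(144))]
-- 6 [ 0.53 -0.25  0.24]
[0.006,-0.016,-0.015,0.8,-6.9,-2.4,0.085],
[0.005,-0.016,-0.016,0.8,-6.9,-2.3,0.085],
[0.004,-0.016,-0.016,0.8,-6.9,-2.4,0.085],
[0.002,-0.016,-0.016,0.9,-7,-2.4,0.085],
[0.001,-0.016,-0.016,0.8,-6.9,-2.3,0.085],
[0,-0.017,-0.017,0.8,-6.9,-2.4,0.085],
-- 7 [ 0.489 -0.437  0.164]
[0.008,-0.026,0.011,-0.6,-6.4,-1.5,0.085],
[0.01,-0.026,0.01,-0.6,-6.4,-1.5,0.085],
[0.012,-0.026,0.008,-0.7,-6.4,-1.5,0.085],
[0.013,-0.025,0.006,-0.6,-6.4,-1.5,0.085],
[0.014,-0.026,0.005,-0.6,-6.4,-1.5,0.085],
[0.016,-0.025,0.003,-0.6,-6.4,-1.4,0.085],
[0.016,-0.024,0,-0.6,-6.4,-1.5,0.085],
-- 3 [ 0.489 -0.437  0.094]
[0.017,0,0.017,0,0,0,0.085],
[0.016,0,0.016,0,0,0,0.085],
[0.017,0,0.017,0,0,0,0.085],
```

Request:
{"api": "carry_out", "payload": {"steps": [[0.006,-0.016,-0.015,0.8,-6.9,-2.4,0.085],[0.005,-0.016,-0.016,0.8,-6.9,-2.3,0.085],[0.004,-0.016,-0.016,0.8,-6.9,-2.4,0.085],[0.002,-0.016,-0.016,0.9,-7,-2.4,0.085],[0.001,-0.016,-0.016,0.8,-6.9,-2.3,0.085],[0,-0.017,-0.017,0.8,-6.9,-2.4,0.085],[0,0,0,0,0,0,0.085]]}}

```text
time_s: 17.4
tcp_pos: [0.527, -0.251, 0.2418]
eef_rot: [-3.14, 0.001, -3.056]
contact_force: [0.5, 0.5, 1.7]
opening: 0.0849
gripper_force: 0.0
```

```bash
python3 - <<'E'
from h import *
st()
a=cap('scene');b=cap('side');w=cap('wrist')
for d in (a,b,w):
    print([(list(x[0]),int(x[1])) for x in blobs(d)]); print(proj(d,[[.57,-.414,.03],[.441,-.326,.03]]).round(0).tolist())
E
```

```text
t 17.4 p [ 0.527  -0.251   0.2418] rpy [-179.9    0.  -175.1] F [0.5 0.5 1.7] M [ 0.04 -0.01  0.  ] op 0.0849 gf 0.0 j [-0.59  0.31  0.13  1.38 -0.   -0.67]
[([np.float64(191.9), np.float64(3.7)], 89), ([np.float64(371.0), np.float64(51.7)], 2052), ([np.float64(343.4), np.float64(36.8)], 527), ([np.float64(498.2), np.float64(78.8)], 93), ([np.float64(62.9), np.float64(93.5)], 1759), ([np.float64(177.1), np.float64(130.2)], 161), ([np.float64(224.7), np.float64(133.5)], 173), ([np.float64(101.9), np.float64(164.2)], 1505), ([np.float64(368.9), np.float64(161.4)], 801), ([np.float64(135.6), np.float64(202.4)], 796), ([np.float64(277.1), np.float64(209.7)], 116), ([np.float64(230.6), np.float64(277.9)], 1023), ([np.float64(325.2), np.float64(315.3)], 1466), ([np.float64(278.2), np.float64(268.6)], 321), ([np.float64(456.7), np.float64(375.1)], 1215)]
[[178.0, 133.0], [225.0, 137.0]]
[([np.float64(317.8), np.float64(17.8)], 328), ([np.float64(188.4), np.float64(118.0)], 966), ([np.float64(171.0), np.float64(112.1)], 73), ([np.float64(262.4), np.float64(130.1)], 102), ([np.float64(174.0),
[... 187 characters left out ...]
 np.float64(232.0)], 210), ([np.float64(460.5), np.float64(281.3)], 2112), ([np.float64(30.0), np.float64(273.5)], 999), ([np.float64(95.8), np.float64(263.8)], 1015), ([np.float64(4.3), np.float64(296.8)], 167)]
[[262.0, 133.0], [289.0, 150.0]]
[([np.float64(377.0), np.float64(67.2)], 464), ([np.float64(400.8), np.float64(95.0)], 68), ([np.float64(502.3), np.float64(133.6)], 533), ([np.float64(105.7), np.float64(190.0)], 1975), ([np.float64(492.0), np.float64(265.9)], 2127), ([np.float64(123.4), np.float64(298.0)], 80), ([np.float64(389.5), np.float64(298.6)], 130), ([np.float64(308.1), np.float64(332.9)], 1445), ([np.float64(177.2), np.float64(348.0)], 560)]
[[112.0, 189.0], [190.0, 78.0]]
```

Request:
{"api": "carry_out", "payload": {"steps": [[0.008,-0.026,0.011,-0.6,-6.4,-1.5,0.085],[0.01,-0.026,0.01,-0.6,-6.4,-1.5,0.085],[0.012,-0.026,0.008,-0.7,-6.4,-1.5,0.085],[0.013,-0.025,0.006,-0.6,-6.4,-1.5,0.085],[0.014,-0.026,0.005,-0.6,-6.4,-1.5,0.085],[0.016,-0.025,0.003,-0.6,-6.4,-1.4,0.085],[0.016,-0.024,0,-0.6,-6.4,-1.5,0.085],[0.017,0,0.017,0,0,0,0.085]]}}

```text
time_s: 18.35
tcp_pos: [0.4858, -0.4396, 0.1346]
eef_rot: [3.129, 0.782, -2.876]
contact_force: [0.3, 0.1, -0.4]
opening: 0.0851
gripper_force: 0.0
```

Request:
{"api": "carry_out", "payload": {"steps": [[0.016,0,0.016,0,0,0,0.085],[0.017,0,0.017,0,0,0,0.085],[0,0,0,0,0,0,0.085]]}}

```text
time_s: 18.65
tcp_pos: [0.4868, -0.4339, 0.0862]
eef_rot: [3.121, 0.778, -2.877]
contact_force: [0.3, 0.0, 1.4]
opening: 0.085
gripper_force: 0.0
```

```bash
python3 - <<'E'
from h import *
st()
T,q,d=jar(.57,-.414,-164)
plan([(T,q)],.085,step=.028,ang=7)
w=cap('wrist'); print(blobs(w)); print(proj(w,[[.57,-.414,.021],[.535,-.424,.021]]).round(0))
E
```

```text
t 18.65 p [ 0.4868 -0.4339  0.0862] rpy [ 178.8   44.6 -164.9] F [0.3 0.  1.4] M [-0.16  0.63  0.06] op 0.085 gf 0.0 j [-1.19  0.44 -0.33  0.71  0.77 -1.43]
-- 4 [ 0.564 -0.416  0.016]
[-0.002,-0.001,0.026,0.1,-0.1,-0.2,0.085],
[-0.002,-0.001,0.027,0.2,-0.1,-0.1,0.085],
[-0.001,-0.001,0.026,0.1,-0.1,-0.2,0.085],
[-0.002,-0.001,0.027,0.2,-0.1,-0.1,0.085],
[(array([403.7, 134.7]), np.int32(198)), (array([ 36.3, 225.3]), np.int32(1183)), (array([246.8, 222.7]), np.int32(1994)), (array([393. , 266.7]), np.int32(241))]
[[250. 207.]
 [249. 186.]]
```

Request:
{"api": "carry_out", "payload": {"steps": [[-0.002,-0.001,0.026,0.1,-0.1,-0.2,0.085],[-0.002,-0.001,0.027,0.2,-0.1,-0.1,0.085],[-0.001,-0.001,0.026,0.1,-0.1,-0.2,0.085],[-0.002,-0.001,0.027,0.2,-0.1,-0.1,0.085],[0,0,0,0,0,0,0.06],[0,0,0,0,0,0,0.03],[0,0,0,0,0,0,0.03],[0,0,0,0,0,0,0.03]]}}

```text
time_s: 19.5
tcp_pos: [0.5649, -0.4195, 0.0227]
eef_rot: [-3.124, 0.788, -2.851]
contact_force: [0.9, 0.1, 2.1]
opening: 0.0409
gripper_force: 60.7
```

Request:
{"api": "carry_out", "payload": {"steps": [[0,0,0,0,0,0,0.03],[0,0,0,0,0,0,0.03]]}}

```text
time_s: 19.7
tcp_pos: [0.565, -0.4195, 0.0227]
eef_rot: [-3.123, 0.788, -2.851]
contact_force: [-2.4, -0.4, 5.8]
opening: 0.041
gripper_force: 61.5
```

```bash
python3 - <<'E'
from h import *
st(); p,q=now(); az=-8
n=p[2]-.021; s_t=.042
u=np.array([np.cos(np.radians(az)),np.sin(np.radians(az)),0]); F=np.array([.52,-.135,.014+s_t])+n*u
th=45-90
plan([(p+[-.04,.05,.15],q),(F+[0,0,.08],Rt(az,th)),(F+[0,0,.014],Rt(az,th))],.03,step=.035,ang=6.5)
E
```

```text
t 19.7 p [ 0.565  -0.4195  0.0227] rpy [-179.    45.2 -163.4] F [-2.4 -0.4  5.8] M [0.3  0.13 0.18] op 0.041 gf 61.5 j [-1.06  0.54 -0.38  0.41  0.76 -1.24]
-- 5 [ 0.525 -0.37   0.173]
[-0.018,0.011,-0.025,0,0,0,0.03],
[-0.018,0.012,-0.025,0,0,0,0.03],
[-0.018,0.011,-0.024,0,0,0,0.03],
[-0.018,0.012,-0.025,0,0,0,0.03],
[-0.017,0.011,-0.025,0,0,0,0.03],
-- 15 [ 0.522 -0.135  0.136]
[-0.001,0.015,0.004,-0.1,5.9,1.8,0.03],
[-0.002,0.015,0.005,0,5.9,1.7,0.03],
[-0.001,0.015,0.004,-0.1,6,1.8,0.03],
[-0.001,0.016,0.004,0,5.9,1.8,0.03],
[-0.001,0.015,0.004,-0.1,5.9,1.7,0.03],
[-0.001,0.015,0.004,0,5.9,1.8,0.03],
[-0.002,0.016,0.004,-0.1,6,1.8,0.03],
[0,0.015,0.004,0,5.9,1.8,0.03],
[-0.001,0.015,0.003,-0.1,5.9,1.7,0.03],
[-0.001,0.016,0.004,0,5.9,1.8,0.03],
[-0.001,0.015,0.003,-0.1,6,1.8,0.03],
[0,0.016,0.004,0,5.9,1.7,0.03],
[-0.001,0.015,0.003,-0.1,5.9,1.8,0.03],
[0,0.015,0.004,0,5.9,1.8,0.03],
[0,0.016,0.003,-0.1,6,1.7,0.03],
-- 2 [ 0.522 -0.135  0.07 ]
[-0.023,0,0.023,0,0,0,0.03],
[-0.024,0,0.024,0,0,0,0.03],
```

Request:
{"api": "carry_out", "payload": {"steps": [[-0.018,0.011,-0.025,0,0,0,0.03],[-0.018,0.012,-0.025,0,0,0,0.03],[-0.018,0.011,-0.024,0,0,0,0.03],[-0.018,0.012,-0.025,0,0,0,0.03],[-0.017,0.011,-0.025,0,0,0,0.03],[0,0.015,0.004,0,5.9,1.8,0.03],[0,0.015,0.005,0,5.9,1.7,0.03],[0,0.015,0.004,0,6,1.8,0.03]]}}

```text
time_s: 20.5
tcp_pos: [0.5202, -0.3235, 0.1621]
eef_rot: [3.094, 0.47, -2.962]
contact_force: [0.0, 0.4, -2.2]
opening: 0.0412
gripper_force: 61.6
```

Request:
{"api": "carry_out", "payload": {"steps": [[-0.001,0.016,0.004,0,5.9,1.8,0.03],[-0.001,0.015,0.004,0,5.9,1.7,0.03],[-0.001,0.015,0.004,0,5.9,1.8,0.03],[-0.002,0.016,0.004,0,6,1.8,0.03],[0,0.015,0.004,0,5.9,1.8,0.03],[0,0.015,0.003,0,5.9,1.7,0.03]]}}

```text
time_s: 21.1
tcp_pos: [0.5186, -0.2293, 0.1474]
eef_rot: [3.07, -0.16, -3.108]
contact_force: [0.7, -0.1, -3.0]
opening: 0.041
gripper_force: 61.6
```

```bash
python3 - <<'E'
from h import *
st(); az=-8
F=np.array([.522,-.135,.056])
plan([(F+[0,0,.03],Rt(az,-45))],.03,step=.035,ang=6)
E
```

```text
t 21.1 p [ 0.5186 -0.2293  0.1474] rpy [ 175.9   -9.2 -178.1] F [ 0.7 -0.1 -3. ] M [-0.17 -0.3  -0.03] op 0.041 gf 61.6 j [-0.55  0.44  0.06  1.37 -0.03 -0.58]
-- 7 [ 0.522 -0.135  0.086]
[-0.002,0.013,0.009,-0.1,5.1,1.5,0.03],
[-0.003,0.013,0.01,-0.1,5,1.4,0.03],
[-0.003,0.013,0.009,-0.1,5.1,1.5,0.03],
[-0.004,0.013,0.008,-0.1,5,1.5,0.03],
[-0.004,0.013,0.009,-0.1,5.1,1.4,0.03],
[-0.005,0.013,0.008,-0.1,5,1.5,0.03],
[-0.005,0.013,0.007,-0.1,5.1,1.5,0.03],
```

Request:
{"api": "carry_out", "payload": {"steps": [[-0.002,0.013,0.009,-0.1,5.1,1.5,0.03],[-0.003,0.013,0.01,-0.1,5,1.4,0.03],[-0.003,0.013,0.009,-0.1,5.1,1.5,0.03],[-0.004,0.013,0.008,-0.1,5,1.5,0.03],[-0.004,0.013,0.009,-0.1,5.1,1.4,0.03],[-0.005,0.013,0.008,-0.1,5,1.5,0.03],[-0.005,0.013,0.007,-0.1,5.1,1.5,0.03],[0,0,0,0,0,0,0.03]]}}

```text
time_s: 21.9
tcp_pos: [0.5227, -0.1341, 0.0817]
eef_rot: [3.136, -0.791, 3.007]
contact_force: [-0.6, -0.3, -3.5]
opening: 0.0413
gripper_force: 61.5
```

```bash
python3 - <<'E'
from h import *
st(); az=-8
F=np.array([.522,-.135,.058])
plan([(F,Rt(az,-44.9))],.03,step=.01,ang=2)
E
```

```text
t 21.9 p [ 0.5227 -0.1341  0.0817] rpy [179.7 -45.3 172.3] F [-0.6 -0.3 -3.5] M [-0.13 -0.96  0.03] op 0.0413 gf 61.5 j [-0.33  0.86  0.41  1.9  -0.13 -0.14]
-- 3 [ 0.522 -0.135  0.058]
[-0.005,0,0.006,0,-0.1,0.1,0.03],
[-0.006,-0.001,0.005,0.1,-0.2,0,0.03],
[-0.005,0,0.006,0,-0.1,0.1,0.03],
```

Request:
{"api": "carry_out", "payload": {"steps": [[-0.005,0,0.006,0,-0.1,0.1,0.03],[-0.006,0,0.005,0.1,-0.1,0,0.03],[-0.004,0,0.004,0,0,0.1,0.03],[0,0,0,0,0,0,0.03]]}}

```text
time_s: 22.3
tcp_pos: [0.5226, -0.1359, 0.0647]
eef_rot: [-3.14, -0.778, 2.999]
contact_force: [-0.1, -0.4, -2.4]
opening: 0.0409
gripper_force: 61.7
```

Request:
{"api": "carry_out", "payload": {"steps": [[-0.001,0,0.001,0,0,0,0.03],[-0.001,0,0.001,0,0,0,0.03],[0,0,0,0,0,0,0.03]]}}

```text
time_s: 22.6
tcp_pos: [0.523, -0.1355, 0.0618]
eef_rot: [-3.14, -0.778, 2.999]
contact_force: [-0.5, -1.0, -2.5]
opening: 0.0406
gripper_force: 61.7
```

Request:
{"api": "carry_out", "payload": {"steps": [[-0.001,0,0.001,0,0,0,0.03],[-0.001,0,0.001,0,0,0,0.03],[0,0,0,0,0,0,0.03]]}}

```text
time_s: 22.9
tcp_pos: [0.5229, -0.1354, 0.0586]
eef_rot: [-3.14, -0.779, 3.0]
contact_force: [-0.8, 0.4, -2.4]
opening: 0.0413
gripper_force: 61.7
```

Request:
{"api": "carry_out", "payload": {"steps": [[-0.001,0,0.001,0,0,0,0.03],[-0.001,0,0.001,0,0,0,0.03],[0,0,0,0,0,0,0.03]]}}

```text
time_s: 23.2
tcp_pos: [0.5231, -0.1354, 0.0576]
eef_rot: [-3.139, -0.778, 2.999]
contact_force: [2.8, 0.9, 10.1]
opening: 0.041
gripper_force: 62.9
```

Request:
{"api": "carry_out", "payload": {"steps": [[-0.001,0,0.001,0,0,0,0.03],[0,0,0,0,0,0,0.03]]}}

```text
time_s: 23.4
tcp_pos: [0.5232, -0.1354, 0.0575]
eef_rot: [-3.139, -0.777, 2.999]
contact_force: [6.5, 0.7, 20.2]
opening: 0.0413
gripper_force: 64.0
```

Request:
{"api": "carry_out", "payload": {"steps": [[-0.001,0,0.001,0,0,0,0.03],[0,0,0,0,0,0,0.03]]}}

```text
time_s: 23.6
tcp_pos: [0.5232, -0.1354, 0.0574]
eef_rot: [-3.139, -0.777, 2.999]
contact_force: [7.8, 0.8, 30.2]
opening: 0.0411
gripper_force: 65.1
```

Request:
{"api": "carry_out", "payload": {"steps": [[0.001,0,-0.001,0,0,0,0.055],[0,0,0,0,0,0,0.065],[0,0,0,0,0,0,0.065],[0,0,-0.02,0,0,0,0.065],[0,0,-0.03,0,0,0,0.065],[0.01,0,-0.025,0,-5,0,0.065],[0.01,0,-0.03,0,-7,0,0.085],[0.01,0,-0.03,0,-7,0,0.085]]}}

```text
time_s: 24.4
tcp_pos: [0.5802, -0.1432, 0.1692]
eef_rot: [-3.14, -0.435, 3.001]
contact_force: [0.2, -0.4, 0.8]
opening: 0.0847
gripper_force: 0.0
```

```bash
python3 - <<'E'
from h import *
st()
T,q,d=jar(.441,-.326,-157.4)
P=T-.11*d; p,_=now(); print(T,P)
plan([(np.array([.47,-.26,.25]),Rt(10,0)),(P+[0,0,.08],q),(P,q)],.085,step=.035,ang=7.5)
E
```

```text
t 24.4 p [ 0.5802 -0.1432  0.1692] rpy [-179.9  -24.9  171.9] F [ 0.2 -0.4  0.8] M [-0.04 -0.39  0.03] op 0.0847 gf 0.0 j [-0.34  0.67  0.46  1.78 -0.09 -0.18]
[ 0.43546074 -0.32830577  0.016     ] [ 0.36365184 -0.35819693  0.09378175]
-- 6 [ 0.47 -0.26  0.25]
[0.02,-0.022,-0.006,0.6,-4.1,-3,0.085],
[0.02,-0.021,-0.007,0.7,-4.1,-2.9,0.085],
[0.021,-0.02,-0.008,0.6,-4.2,-3,0.085],
[0.021,-0.019,-0.009,0.6,-4.1,-2.9,0.085],
[0.022,-0.017,-0.011,0.7,-4.1,-3,0.085],
[0.021,-0.017,-0.012,0.6,-4.1,-2.9,0.085],
-- 7 [ 0.364 -0.358  0.174]
[0.017,-0.011,0.011,-0.7,-6.4,-1.7,0.085],
[0.019,-0.011,0.009,-0.7,-6.4,-1.7,0.085],
[0.02,-0.01,0.006,-0.7,-6.4,-1.7,0.085],
[0.021,-0.01,0.004,-0.7,-6.4,-1.7,0.085],
[0.022,-0.009,0.002,-0.7,-6.4,-1.8,0.085],
[0.021,-0.009,-0.001,-0.8,-6.4,-1.7,0.085],
[0.022,-0.008,-0.004,-0.7,-6.4,-1.7,0.085],
-- 3 [ 0.364 -0.358  0.094]
[0.019,0,0.019,0,0,0,0.085],
[0.019,0,0.019,0,0,0,0.085],
[0.019,0,0.019,0,0,0,0.085],
```

Request:
{"api": "carry_out", "payload": {"steps": [[0.02,-0.022,-0.006,0.6,-4.1,-3,0.085],[0.02,-0.021,-0.007,0.7,-4.1,-2.9,0.085],[0.021,-0.02,-0.008,0.6,-4.2,-3,0.085],[0.021,-0.019,-0.009,0.6,-4.1,-2.9,0.085],[0.022,-0.017,-0.011,0.7,-4.1,-3,0.085],[0.021,-0.017,-0.012,0.6,-4.1,-2.9,0.085],[0,0,0,0,0,0,0.085]]}}

```text
time_s: 25.1
tcp_pos: [0.4671, -0.2612, 0.2534]
eef_rot: [-3.138, 0.001, -2.97]
contact_force: [0.2, 0.7, -0.2]
opening: 0.0849
gripper_force: 0.0
```

```bash
python3 - <<'E'
from h import *
st(); a=cap('scene'); b=cap('side'); w=cap('wrist')
S=1.5625
print('purple',onz(a,np.array([[430,225],[412,232],[450,222]])/S,.021).round(3).tolist())
print('red',onz(a,np.array([[422,178],[407,182],[443,176]])/S,.021).round(3).tolist())
for d in (a,b,w):
    print([(x[0].tolist(),int(x[1])) for x in blobs(d)]); print(proj(d,[[.441,-.326,.03],[.421,-.135,.085],[.522,-.135,.085]]).round(0).tolist())
E
```

```text
t 25.1 p [ 0.4671 -0.2612  0.2534] rpy [-1.798e+02  1.000e-01 -1.702e+02] F [ 0.2  0.7 -0.2] M [-0.03  0.03  0.  ] op 0.0849 gf 0.0 j [-0.67  0.23  0.03  1.37 -0.   -0.84]
purple [[0.308, -0.229, 0.021], [0.352, -0.227, 0.021], [0.266, -0.218, 0.021]]
red [[0.243, -0.375, 0.021], [0.28, -0.378, 0.021], [0.196, -0.36, 0.021]]
[([374.3, 51.6], 2485), ([343.4, 36.8], 531), ([190.5, 32.7], 94), ([497.9, 78.6], 96), ([62.9, 93.5], 1752), ([224.6, 133.5], 172), ([101.9, 163.8], 1545), ([366.1, 157.9], 691), ([135.6, 202.4], 795), ([277.4, 209.5], 119), ([238.4, 257.4], 135), ([325.4, 310.0], 1205), ([278.3, 268.7], 318), ([222.0, 285.3], 727), ([208.8, 365.3], 628), ([456.6, 375.1], 1218)]
[[225.0, 137.0], [259.0, 159.0], [227.0, 171.0]]
[([274.6, 9.0], 163), ([188.4, 118.0], 975), ([172.3, 112.5], 81), ([174.1, 151.5], 831), ([289.9, 147.6], 125), ([236.4, 197.2], 313), ([176.4, 251.5], 2131), ([26.2, 267.4], 1309), ([457.0, 281.3], 2300), ([95.1, 263.6], 1066), ([442.8, 259.5], 137), ([4.8, 295.7], 232)]
[[289.0, 150.0], [277.0, 167.0], [245.0, 160.0]]
[([199.0, 126.3], 2362), ([375.3, 139.2], 462), ([362.9, 138.1], 93), ([495.7, 207.3], 1492), ([355.5, 231.2], 403), ([136.3, 271.7], 354), ([381.0, 279.8], 518), ([484.8, 292.2], 1598), ([123.4, 298.2], 79), ([288.7, 343.7], 192)]
[[202.0, 128.0], [389.0, 147.0], [362.0, 239.0]]
```

Request:
{"api": "carry_out", "payload": {"steps": [[0.017,-0.011,0.011,-0.7,-6.4,-1.7,0.085],[0.019,-0.011,0.009,-0.7,-6.4,-1.7,0.085],[0.02,-0.01,0.006,-0.7,-6.4,-1.7,0.085],[0.021,-0.01,0.004,-0.7,-6.4,-1.7,0.085],[0.022,-0.009,0.002,-0.7,-6.4,-1.8,0.085],[0.021,-0.009,-0.001,-0.8,-6.4,-1.7,0.085],[0.022,-0.008,-0.004,-0.7,-6.4,-1.7,0.085],[0,0,0,0,0,0,0.085]]}}

```text
time_s: 26.05
tcp_pos: [0.3609, -0.3598, 0.1709]
eef_rot: [3.128, 0.786, -2.759]
contact_force: [0.4, 0.1, -0.2]
opening: 0.0849
gripper_force: 0.0
```

```bash
python3 - <<'E'
from h import *
st()
T,q,d=jar(.441,-.326,-157.4)
P=T-.11*d
plan([(P,q),(T,q)],.085,step=.028,ang=7.5)
w=cap('wrist'); print([(x[0].tolist(),int(x[1])) for x in blobs(w)]); print(proj(w,[[.441,-.326,.021]]).round(0))
E
```

```text
t 26.05 p [ 0.3609 -0.3598  0.1709] rpy [ 179.2   45.  -158.1] F [ 0.4  0.1 -0.2] M [-0.24  0.59  0.01] op 0.0849 gf 0.0 j [-1.38  0.26 -0.38  1.14  0.76 -1.86]
-- 3 [ 0.364 -0.358  0.094]
[0.017,0,0.019,0.1,0,-0.2,0.085],
[0.018,0,0.019,0.1,0,-0.1,0.085],
[0.017,0,0.019,0.1,0,-0.2,0.085],
-- 4 [ 0.435 -0.328  0.016]
[0,0,0.027,0,0,0,0.085],
[0,0,0.028,0,0,0,0.085],
[0,0,0.027,0,0,0,0.085],
[0,0,0.028,0,0,0,0.085],
[([253.1, 135.7], 2259), ([419.0, 178.9], 2399), ([8.7, 185.9], 221), ([383.3, 225.8], 2365), ([274.2, 263.7], 2217), ([127.4, 251.6], 480), ([448.7, 253.2], 185), ([189.3, 272.7], 1010), ([453.2, 282.7], 1498), ([103.0, 271.6], 73), ([429.3, 377.3], 373)]
[[255. 126.]]
```

Aligned. Advance and grasp.

Request:
{"api": "carry_out", "payload": {"steps": [[0.017,0,0.019,0.1,0,-0.2,0.085],[0.018,0,0.019,0.1,0,-0.1,0.085],[0.017,0,0.019,0.1,0,-0.2,0.085],[0,0,0.027,0,0,0,0.085],[0,0,0.028,0,0,0,0.085],[0,0,0.027,0,0,0,0.085],[0,0,0.026,0,0,0,0.085],[0,0,0,0,0,0,0.085]]}}

```text
time_s: 26.9
tcp_pos: [0.4384, -0.3247, 0.0196]
eef_rot: [-3.136, 0.781, -2.736]
contact_force: [-1.2, 0.3, 0.8]
opening: 0.0851
gripper_force: 0.0
```

Request:
{"api": "carry_out", "payload": {"steps": [[0,0,0,0,0,0,0.06],[0,0,0,0,0,0,0.03],[0,0,0,0,0,0,0.03],[0,0,0,0,0,0,0.03],[0,0,0,0,0,0,0.03],[0,0,0,0,0,0,0.03]]}}

```text
time_s: 27.5
tcp_pos: [0.4364, -0.3289, 0.0222]
eef_rot: [-3.127, 0.783, -2.735]
contact_force: [-1.2, 0.3, 7.6]
opening: 0.041
gripper_force: 60.6
```

```bash
python3 - <<'E'
from h import *
st(); p,q=now(); az=-3
n=p[2]-.021; s_t=.042; th=-45
u=np.array([np.cos(np.radians(az)),np.sin(np.radians(az)),0]); F=np.array([.465,-.055,.014+s_t])+n*u; print(F)
# lift, then swing with tool down (yaw) past placed jars high, then tip back
plan([(p+[0,0.02,.17],q),(np.array([.45,-.20,.25]),Rt(5,0)),(np.array([.46,-.055,.22]),Rt(az,-15))],.03,step=.035,ang=6)
E
```

```text
t 27.5 p [ 0.4364 -0.3289  0.0222] rpy [-179.2   44.9 -156.7] F [-1.2  0.3  7.6] M [ 0.1  -0.1   0.12] op 0.041 gf 60.6 j [-1.21  0.42 -0.61  0.56  0.78 -1.62]
[ 0.46617295 -0.05506147  0.056     ]
-- 5 [ 0.436 -0.309  0.192]
[-0.025,0.003,-0.023,0,0,0,0.03],
[-0.025,0.004,-0.023,0,0,0,0.03],
[-0.025,0.003,-0.023,0,0,0,0.03],
[-0.025,0.003,-0.023,0,0,0,0.03],
[-0.026,0.004,-0.023,0,0,0,0.03],
-- 9 [ 0.45 -0.2   0.25]
[-0.009,0.01,0,0.7,5,1.9,0.03],
[-0.008,0.011,-0.002,0.7,4.9,1.9,0.03],
[-0.008,0.011,-0.002,0.7,5,1.9,0.03],
[-0.008,0.012,-0.003,0.7,4.9,1.9,0.03],
[-0.006,0.011,-0.003,0.8,5,1.9,0.03],
[-0.006,0.012,-0.005,0.7,4.9,1.9,0.03],
[-0.005,0.011,-0.005,0.7,5,1.8,0.03],
[-0.005,0.012,-0.005,0.7,4.9,1.9,0.03],
[-0.003,0.012,-0.006,0.7,5,1.9,0.03],
-- 5 [ 0.46  -0.055  0.22 ]
[-0.005,0.029,0.006,-0.2,3,1.6,0.03],
[-0.004,0.028,0.006,-0.2,3,1.6,0.03],
[-0.003,0.029,0.006,-0.2,3,1.6,0.03],
[-0.003,0.029,0.005,-0.2,3,1.6,0.03],
[-0.003,0.029,0.006,-0.2,3,1.6,0.03],
```

Request:
{"api": "carry_out", "payload": {"steps": [[-0.025,0.003,-0.023,0,0,0,0.03],[-0.025,0.004,-0.023,0,0,0,0.03],[-0.025,0.003,-0.023,0,0,0,0.03],[-0.025,0.003,-0.023,0,0,0,0.03],[-0.026,0.004,-0.023,0,0,0,0.03],[-0.009,0.01,0,0.7,5,1.9,0.03],[-0.008,0.011,-0.002,0.7,4.9,1.9,0.03],[-0.008,0.011,-0.002,0.7,5,1.9,0.03]]}}

```text
time_s: 28.3
tcp_pos: [0.4401, -0.2722, 0.2115]
eef_rot: [3.117, 0.517, -2.861]
contact_force: [0.6, 0.3, -2.2]
opening: 0.0412
gripper_force: 61.1
```

Request:
{"api": "carry_out", "payload": {"steps": [[-0.008,0.012,-0.003,0.7,4.9,1.9,0.03],[-0.006,0.011,-0.003,0.8,5,1.9,0.03],[-0.006,0.012,-0.005,0.7,4.9,1.9,0.03],[-0.005,0.011,-0.005,0.7,5,1.8,0.03],[-0.005,0.012,-0.005,0.7,4.9,1.9,0.03],[-0.003,0.012,-0.006,0.7,5,1.9,0.03],[-0.005,0.029,0.006,-0.2,3,1.6,0.03],[-0.004,0.028,0.006,-0.2,3,1.6,0.03]]}}

```text
time_s: 29.1
tcp_pos: [0.4541, -0.1413, 0.2371]
eef_rot: [3.137, -0.108, -3.111]
contact_force: [-0.4, 0.7, -2.2]
opening: 0.0409
gripper_force: 61.1
```

Request:
{"api": "carry_out", "payload": {"steps": [[-0.003,0.029,0.006,-0.2,3,1.6,0.03],[-0.003,0.029,0.005,-0.2,3,1.6,0.03],[-0.003,0.029,0.006,-0.2,3,1.6,0.03]]}}

```text
time_s: 29.4
tcp_pos: [0.4597, -0.0539, 0.2192]
eef_rot: [-3.141, -0.266, 3.088]
contact_force: [0.4, 0.1, -1.6]
opening: 0.041
gripper_force: 61.1
```

```bash
python3 - <<'E'
from h import *
st(); F=np.array([.466,-.055,.056])
plan([(F+[0,0,.05],Rt(-3,-45)),(F+[0,0,.008],Rt(-3,-45))],.03,step=.022,ang=5)
E
```

```text
t 29.4 p [ 0.4597 -0.0539  0.2192] rpy [-180.   -15.2  176.9] F [ 0.4  0.1 -1.6] M [-0.05 -0.39  0.  ] op 0.041 gf 61.1 j [-0.26  0.29  0.01  1.54 -0.06 -0.2 ]
-- 6 [ 0.466 -0.055  0.106]
[-0.006,0,0.018,0,5,0,0.03],
[-0.007,0,0.017,0,4.9,0,0.03],
[-0.009,0,0.017,0,5,0,0.03],
[-0.011,0,0.016,0,5,-0.1,0.03],
[-0.012,-0.001,0.014,0,4.9,0,0.03],
[-0.013,0,0.014,0,5,0,0.03],
-- 2 [ 0.466 -0.055  0.064]
[-0.015,0,0.015,0,0,0,0.03],
[-0.014,0,0.015,0,0,0,0.03],
```

Request:
{"api": "carry_out", "payload": {"steps": [[-0.006,0,0.018,0,5,0,0.03],[-0.007,0,0.017,0,4.9,0,0.03],[-0.009,0,0.017,0,5,0,0.03],[-0.011,0,0.016,0,5,0,0.03],[-0.012,0,0.014,0,4.9,0,0.03],[-0.013,0,0.014,0,5,0,0.03],[-0.015,0,0.015,0,0,0,0.03],[-0.012,0,0.012,0,0,0,0.03]]}}

```text
time_s: 30.2
tcp_pos: [0.4672, -0.0555, 0.0653]
eef_rot: [3.141, -0.786, 3.09]
contact_force: [-0.3, 2.8, 0.4]
opening: 0.0414
gripper_force: 61.4
```

Request:
{"api": "carry_out", "payload": {"steps": [[0,0,0,0,0,0,0.03],[-0.002,0,0.002,0,0,0,0.03],[0,0,0,0,0,0,0.03]]}}

```text
time_s: 30.5
tcp_pos: [0.4674, -0.0553, 0.0656]
eef_rot: [-3.141, -0.783, 3.09]
contact_force: [0.1, 0.1, -2.0]
opening: 0.0413
gripper_force: 61.3
```

Request:
{"api": "carry_out", "payload": {"steps": [[-0.002,0,0.002,0,0,0,0.03],[0,0,0,0,0,0,0.03]]}}

```text
time_s: 30.7
tcp_pos: [0.4674, -0.0551, 0.0624]
eef_rot: [-3.142, -0.783, 3.09]
contact_force: [0.1, 0.7, -1.6]
opening: 0.0411
gripper_force: 61.3
```

Request:
{"api": "carry_out", "payload": {"steps": [[-0.002,0,0.002,0,0,0,0.03],[0,0,0,0,0,0,0.03]]}}

```text
time_s: 30.9
tcp_pos: [0.4672, -0.055, 0.059]
eef_rot: [3.141, -0.784, 3.09]
contact_force: [0.3, 0.9, -2.3]
opening: 0.0412
gripper_force: 61.3
```

Request:
{"api": "carry_out", "payload": {"steps": [[-0.001,0,0.001,0,0,0,0.03],[0,0,0,0,0,0,0.03]]}}

```text
time_s: 31.1
tcp_pos: [0.4672, -0.0551, 0.0576]
eef_rot: [3.141, -0.784, 3.09]
contact_force: [0.2, 0.1, -2.3]
opening: 0.0411
gripper_force: 61.3
```

Request:
{"api": "carry_out", "payload": {"steps": [[-0.001,0,0.001,0,0,0,0.03],[0,0,0,0,0,0,0.03]]}}

```text
time_s: 31.3
tcp_pos: [0.4672, -0.0551, 0.0561]
eef_rot: [3.141, -0.784, 3.09]
contact_force: [1.1, 0.0, -1.6]
opening: 0.0414
gripper_force: 61.3
```

Request:
{"api": "carry_out", "payload": {"steps": [[-0.001,0,0.001,0,0,0,0.03],[0,0,0,0,0,0,0.03]]}}

```text
time_s: 31.5
tcp_pos: [0.4673, -0.0551, 0.0552]
eef_rot: [3.141, -0.784, 3.09]
contact_force: [2.2, 0.8, 2.0]
opening: 0.0413
gripper_force: 61.5
```

Request:
{"api": "carry_out", "payload": {"steps": [[-0.001,0,0.001,0,0,0,0.03],[0,0,0,0,0,0,0.05],[0,0,0,0,0,0,0.055],[0,0,0,0,0,0,0.055],[0,0,-0.02,0,0,0,0.055],[0,0,-0.03,0,0,0,0.055],[0,0,-0.03,0,0,0,0.055],[0.01,0,-0.03,0,-6,0,0.055]]}}

```text
time_s: 32.3
tcp_pos: [0.5386, -0.0588, 0.1337]
eef_rot: [3.14, -0.688, 3.091]
contact_force: [1.0, 0.1, -1.2]
opening: 0.055
gripper_force: 0.0
```

Request:
{"api": "carry_out", "payload": {"steps": [[0.01,0,-0.03,0,-7,0,0.055],[0.01,0.01,-0.03,0,-7,0,0.055],[0.01,0.02,-0.02,0,-7,0,0.055],[0,0.03,-0.02,0,-7,0,0.055],[0,0.03,-0.02,0,-7,0,0.055],[0,0.03,-0.01,0,-4,0,0.055],[0,0,0,0,0,0,0.055]]}}

```text
time_s: 33.0
tcp_pos: [0.5712, 0.0626, 0.2733]
eef_rot: [3.141, 0.009, 3.093]
contact_force: [0.6, -0.4, -0.7]
opening: 0.0553
gripper_force: 0.0
```

```bash
python3 - <<'E'
from h import *
st(); a=cap('scene'); b=cap('side')
cv2.imwrite('pics/e1.png',np.vstack([np.hstack([cv2.resize(a['pixels'][120:312,150:406,::-1],(400,300)),cv2.resize(b['pixels'][110:302,110:366,::-1],(400,300))])]))
im=a['pixels'].astype(int); m=((im[:,:,1]>im[:,:,2]+30)&(im[:,:,1]>=im[:,:,0]-5)&(im[:,:,1]>50)).astype(np.uint8)
n,l,s,c=cv2.connectedComponentsWithStats(m)
for i in range(1,n):
    if s[i][4]>8 and 280<c[i][0]<360: print(c[i].round(1),s[i][4],onz(a,[c[i]],.018)[0].round(3))
E
```

```text
t 33.0 p [0.5712 0.0626 0.2733] rpy [179.9   0.5 177.2] F [ 0.6 -0.4 -0.7] M [0.03 0.02 0.06] op 0.0553 gf 0.0 j [-0.04  0.29  0.17  1.44  0.    0.01]
[329.5 270.9] 59 [0.424 0.226 0.018]
[316.8 272.2] 53 [0.453 0.214 0.018]
[330.8 285.6] 76 [0.444 0.259 0.018]
[316.4 295.7] 67 [0.489 0.264 0.018]
[329.4 298.1] 81 [0.466 0.283 0.018]
```

View pics/e1.png

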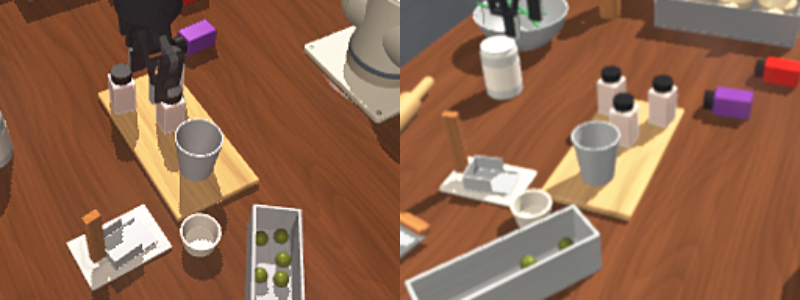

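All three jars stand on the board (side view caps at (610,75), (662,84), (623,103)), along with the beaker. Five olives are in the pan. I need a closer look at the pan corners and the scoop.

```bash
python3 - <<'E'
from h import *
a=load('scene');b=load('side')
cv2.imwrite('pics/f1.png',cv2.resize(a['pixels'][235:385,185:385,::-1],(800,600),interpolation=cv2.INTER_CUBIC))
print('beaker rim',tri(a,(277.4,207.7),b,(235.4,199.6)))
E
```

```text
beaker rim (array([0.4708086 , 0.04762357, 0.08929432]), np.float64(0.006061014004292571))
```

View pics/f1.png

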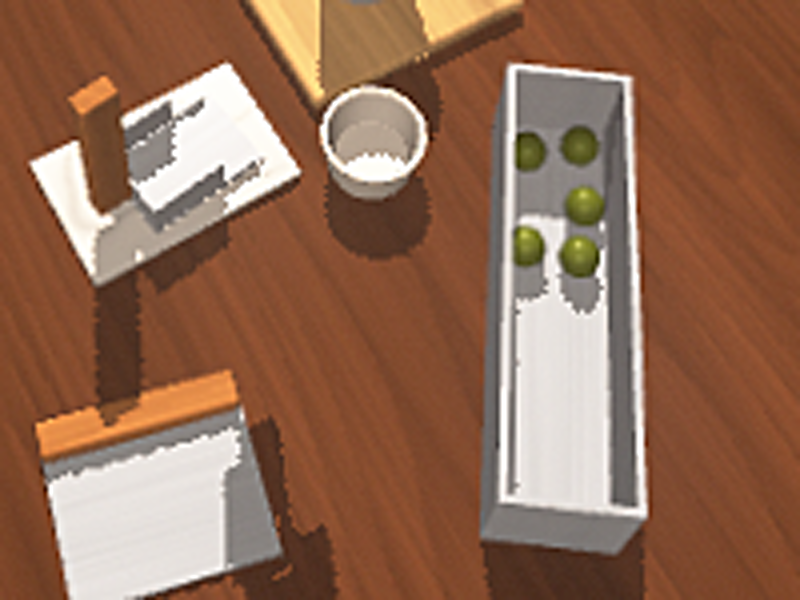

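```bash
python3 - <<'E'
from h import *
a=load('scene');b=load('side')
c=lambda l:np.array(l,float)/4+[185,235]-.4
p=onz(a,c([(508,64),(633,77),(648,518),(497,503)]),.07)[:,:2]
print('pan',p.round(3).tolist()); cen=p.mean(0); ax=(p[2]+p[3]-p[0]-p[1])/2
print(cen.round(4),np.linalg.norm(ax),np.degrees(np.arctan2(ax[1],ax[0])),np.linalg.norm(p[1]-p[0]),np.linalg.norm(p[2]-p[3]))
u=ax/np.linalg.norm(ax);v=np.array([-u[1],u[0]])
o=onz(a,c([(580,147),(530,151),(585,206),(527,246),(580,257)]),.018)[:,:2]-cen
print('olives in pan',np.c_[o@u,o@v].round(3).tolist())
r=onz(a,c([(30,162),(230,63),(300,173),(97,285)]),.006)[:,:2]; ra=(r[1]+r[2]-r[0]-r[3])/2
print('rest',r.round(3).tolist(),r.mean(0).round(4),np.linalg.norm(ra),np.degrees(np.arctan2(ra[1],ra[0])),np.linalg.norm(r[3]-r[0]))
h=onz(a,c([(68,97),(105,76),(119,86),(82,110)]),.141)[:,:2];print('handle',h.round(3).tolist(),h.mean(0).round(4)); ha=(h[1]+h[2]-h[0]-h[3]);print(np.degrees(np.arctan2(ha[1],ha[0])))
print('dish',onz(a,c([(375,130)]),.035))
E
```

```text
pan [[0.455, 0.18], [0.394, 0.223], [0.538, 0.426], [0.599, 0.384]]
[0.4965 0.3031] 0.24930537926970528 54.68099478142347 0.0736428193121537 0.0731769498152759
olives in pan [[-0.104, 0.015], [-0.097, -0.016], [-0.065, 0.017], [-0.035, -0.017], [-0.032, 0.014]]
rest [[0.721, 0.073], [0.581, 0.068], [0.579, 0.156], [0.717, 0.164]] [0.6497 0.1154] 0.13882400308114806 -177.2189786339542 0.09085107545741296
handle [[0.702, 0.121], [0.679, 0.118], [0.675, 0.127], [0.698, 0.131]] [0.6887 0.1243]
-171.51729815607513
dish [[0.5341873  0.16527627 0.035     ]]
```

Pan measures 249 x 73 mm (listed 248 x 72) and the rest 139 x 91 mm (listed 140 x 90), so the measurements hold. Going to the scoop handle.

```bash
python3 - <<'E'
from h import *
plan([(np.array([.60,.09,.25]),Rt(5,0,50)),(np.array([.688,.122,.20]),Rt(5,0,90))],.055,step=.035,ang=8)
E
```

```text
-- 6 [0.6  0.09 0.25]
[-0.004,0.005,0.003,0,0,7,0.055],
[-0.004,0.006,0.004,0,0,7,0.055],
[-0.003,0.006,0.003,0,0,7.1,0.055],
[-0.003,0.007,0.004,0,0.1,7,0.055],
[-0.001,0.006,0.003,0,0,7,0.055],
[-0.001,0.007,0.003,0,0,7,0.055],
-- 6 [0.688 0.122 0.2  ]
[-0.007,0.014,0.008,0,0,6.7,0.055],
[-0.004,0.015,0.009,0,0,6.6,0.055],
[-0.004,0.015,0.008,0,0,6.7,0.055],
[-0.001,0.016,0.009,0,0,6.7,0.055],
[0.001,0.015,0.008,0,0,6.7,0.055],
[0.002,0.016,0.008,0,0,6.6,0.055],
```

Request:
{"api": "carry_out", "payload": {"steps": [[-0.004,0.005,0.003,0,0,7,0.055],[-0.004,0.006,0.004,0,0,7,0.055],[-0.003,0.006,0.003,0,0,7.1,0.055],[-0.003,0.007,0.004,0,0,7,0.055],[-0.001,0.006,0.003,0,0,7,0.055],[-0.001,0.007,0.003,0,0,7,0.055],[-0.007,0.014,0.008,0,0,6.7,0.055],[-0.004,0.015,0.009,0,0,6.6,0.055]]}}

```text
time_s: 33.9
tcp_pos: [0.6308, 0.0989, 0.2311]
eef_rot: [-3.14, -0.0, 2.117]
contact_force: [-0.5, -0.9, -1.0]
opening: 0.0549
gripper_force: 0.0
```

Request:
{"api": "carry_out", "payload": {"steps": [[-0.004,0.015,0.008,0,0,6.7,0.055],[-0.001,0.016,0.009,0,0,6.7,0.055],[0.001,0.015,0.008,0,0,6.7,0.055],[0.002,0.016,0.008,0,0,6.6,0.055],[0,0,0,0,0,0,0.055]]}}

```text
time_s: 34.4
tcp_pos: [0.6899, 0.1202, 0.1958]
eef_rot: [-3.137, 0.0, 1.654]
contact_force: [-0.6, -0.3, 0.6]
opening: 0.0549
gripper_force: 0.0
```

```bash
python3 - <<'E'
from h import *
st(); w=cap('wrist'); im=cv2.cvtColor(w['pixels'],cv2.COLOR_RGB2HSV)
print('handle top proj',proj(w,[[.688,.122,.141],[.700,.129,.141],[.676,.115,.141]]).round(1).tolist())
# orange handle
m=cv2.inRange(im,(8,120,120),(20,255,255)); n,l,s,c=cv2.connectedComponentsWithStats(m)
print([(c[i].round(1).tolist(),s[i].tolist()) for i in range(1,n) if s[i][4]>60])
a=cap('scene'); im=cv2.cvtColor(a['pixels'],cv2.COLOR_RGB2HSV)
cv2.imwrite('pics/g1.png',w['pixels'][:,:,::-1])
E
```

```text
t 34.4 p [0.6899 0.1202 0.1958] rpy [-179.7    0.    94.8] F [-0.6 -0.3  0.6] M [0.01 0.03 0.05] op 0.0549 gf 0.0 j [ 0.05  0.54  0.37  1.41 -0.    1.54]
handle top proj [[255.2, 211.2], [274.2, 202.7], [236.5, 219.5]]
[([62.8, 76.0], [0, 0, 121, 140, 6372]), ([330.8, 161.4], [121, 0, 391, 356, 86187]), ([76.3, 206.6], [0, 147, 134, 152, 6846]), ([4.7, 305.9], [0, 285, 14, 48, 428]), ([133.3, 372.9], [118, 351, 26, 33, 294]), ([384.1, 370.0], [369, 350, 39, 34, 820])]
```

View pics/g1.png

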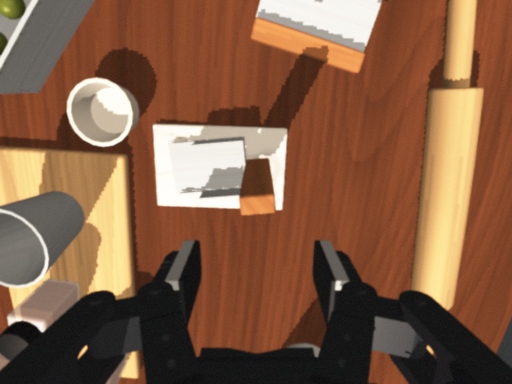

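The wrist view shows the scoop's handle top at (240,196)-(272,193)-(274,214)-(242,216), the scoop floor from (172,147) to (178,197), and the rest around it. Casting these points gives the scoop's yaw.

```bash
python3 - <<'E'
from h import *
w=load('wrist')
h=onz(w,[(240,196),(272,193),(274,214),(242,216)],.141);print(h.round(3).tolist(),h.mean(0).round(4)); e=(h[1]+h[2]-h[0]-h[3])/2;print(np.degrees(np.arctan2(e[1],e[0])),np.linalg.norm(e))
l=onz(w,[(172,147),(178,197)],.008);print('lip',l.round(4).tolist())
e=l[0]-l[1];print('lip az-90',np.degrees(np.arctan2(e[1],e[0]))-90,np.linalg.norm(e))
t=onz(w,[(245,138),(180,145)],.036);print(t.round(3).tolist())
r=onz(w,[(155,125),(287,129),(282,210),(158,205)],.006);print('rest',r.round(3).tolist(),r.mean(0).round(4))
m=h.mean(0)[:2]-l.mean(0)[:2];print('handle-lip',np.linalg.norm(m),np.degrees(np.arctan2(m[1],m[0])))
print('beaker rim c',onz(w,[(24,243)],.099))
E
```

```text
[[0.677, 0.132, 0.141], [0.698, 0.136, 0.141], [0.701, 0.121, 0.141], [0.68, 0.118, 0.141]] [0.6888 0.1265 0.141 ]
9.582899083673368 0.021183402219660672
lip [[0.5981, 0.1348, 0.008], [0.605, 0.0798, 0.008]]
lip az-90 7.09783794099927 0.05537112055108689
[[0.675, 0.154, 0.036], [0.613, 0.143, 0.036]]
rest [[0.58, 0.156, 0.006], [0.716, 0.163, 0.006], [0.721, 0.074, 0.006], [0.582, 0.068, 0.006]] [0.6497 0.1151 0.006 ]
handle-lip 0.08939903647962556 12.431234867456169
beaker rim c [[0.49144673 0.05860842 0.099     ]]
```

```bash
python3 - <<'E'
from h import *
q=Rt(9.5,0,90)
plan([(np.array([.6885,.1255,.165]),q),(np.array([.6885,.1255,.104]),q)],.055,step=.025,ang=8)
E
```

```text
-- 2 [0.688 0.126 0.165]
[0.003,0,0.017,-0.1,0,-2.2,0.055],
[0.002,0,0.016,0,0,-2.2,0.055],
-- 3 [0.688 0.126 0.104]
[0,0,0.02,0,0,0,0.055],
[0,0,0.021,0,0,0,0.055],
[0,0,0.02,0,0,0,0.055],
```

Request:
{"api": "carry_out", "payload": {"steps": [[0.003,0,0.017,0,0,-2.2,0.055],[0.002,0,0.016,0,0,-2.2,0.055],[0,0,0.02,0,0,0,0.055],[0,0,0.021,0,0,0,0.055],[0,0,0.02,0,0,0,0.055],[0,0,0,0,0,0,0.055]]}}

```text
time_s: 35.1
tcp_pos: [0.6868, 0.1255, 0.1036]
eef_rot: [-3.138, -0.0, 1.736]
contact_force: [-1.2, -1.0, -0.4]
opening: 0.055
gripper_force: 0.0
```

Request:
{"api": "carry_out", "payload": {"steps": [[0,0,0,0,0,0,0.035],[0,0,0,0,0,0,0.015],[0,0,0,0,0,0,0.015],[0,0,0,0,0,0,0.015],[0,0,0,0,0,0,0.015]]}}

```text
time_s: 35.6
tcp_pos: [0.6893, 0.1262, 0.1077]
eef_rot: [3.138, 0.001, 1.734]
contact_force: [0.4, -1.1, 7.5]
opening: 0.0233
gripper_force: 59.4
```

```bash
python3 -c "
from h import *
st()"
```

```text
t 35.6 p [0.6893 0.1262 0.1077] rpy [179.8   0.   99.4] F [ 0.4 -1.1  7.5] M [-0.26  0.31  0.02] op 0.0233 gf 59.4 j [ 0.06  0.56  0.19  1.19 -0.    1.47]
```

```bash
python3 - <<'E'
from h import *
b=load('side'); print('flask',onz(b,np.array([[40,465],[5,360]])/1.5625,0.02).round(2).tolist())
c=np.array([.4965,.3031]);u=np.array([np.cos(np.radians(54.7)),np.sin(np.radians(54.7))])
H=c+.102*u; p,q=now()
plan([(p+[0,0,.10],q),(np.r_[H,.215],Rt(54.7,0,90))],.015,step=.035,ang=6)
E
```

```text
flask [[0.8, 0.44, 0.02], [1.03, 0.29, 0.02]]
-- 3 [0.689 0.126 0.208]
[0,0,-0.033,0,0,0,0.015],
[0,0,-0.034,0,0,0,0.015],
[0,0,-0.033,0,0,0,0.015],
-- 9 [0.555 0.386 0.215]
[0.031,-0.01,-0.001,0,0,-5,0.015],
[0.032,-0.007,-0.001,0,0,-5.1,0.015],
[0.032,-0.005,-0.001,0.1,0.1,-5,0.015],
[0.032,-0.001,0,0,0,-5.1,0.015],
[0.033,0.001,-0.001,0,0,-5,0.015],
[0.032,0.004,-0.001,0,0,-5,0.015],
[0.032,0.007,-0.001,0.1,0,-5.1,0.015],
[0.031,0.01,-0.001,0,0,-5,0.015],
[0.03,0.013,-0.001,0,0,-5,0.015],
```

Request:
{"api": "carry_out", "payload": {"steps": [[0,0,-0.033,0,0,0,0.015],[0,0,-0.034,0,0,0,0.015],[0,0,-0.037,0,0,0,0.015],[0.031,-0.01,-0.001,0,0,-5,0.015],[0.032,-0.007,-0.001,0,0,-5.1,0.015],[0.032,-0.005,-0.001,0,0,-5,0.015],[0.032,-0.001,0,0,0,-5.1,0.015],[0.033,0.001,-0.001,0,0,-5,0.015]]}}

```text
time_s: 36.4
tcp_pos: [0.6132, 0.272, 0.2141]
eef_rot: [3.14, 0.001, 2.177]
contact_force: [0.5, 1.1, -1.3]
opening: 0.0232
gripper_force: 59.5
```

Request:
{"api": "carry_out", "payload": {"steps": [[0.032,0.004,-0.001,0,0,-5,0.015],[0.032,0.007,-0.001,0,0,-5.1,0.015],[0.031,0.01,-0.001,0,0,-5,0.015],[0.03,0.013,-0.001,0,0,-5,0.015],[0,0,0,0,0,0,0.015],[0,0,0,0,0,0,0.015]]}}

```text
time_s: 37.0
tcp_pos: [0.5545, 0.3878, 0.2179]
eef_rot: [3.141, 0.001, 2.526]
contact_force: [0.0, -0.6, -2.0]
opening: 0.0229
gripper_force: 59.4
```

```bash
python3 - <<'E'
from h import *
st(); w=cap('wrist'); b=cap('side');a=cap('scene')
cv2.imwrite('pics/g2.png',np.hstack([cv2.resize(w['pixels'][:,:,::-1],(400,300)),cv2.resize(b['pixels'][180:372,50:306,::-1],(400,300))]))
c=np.array([.4965,.3031])
plan([(np.array([.5555,.3863,.175]),Rt(54.7,0,90))],.015,step=.035,ang=6)
E
```

```text
t 37.0 p [0.5545 0.3878 0.2179] rpy [1.800e+02 1.000e-01 1.447e+02] F [ 0.  -0.6 -2. ] M [ 0.01  0.   -0.  ] op 0.0229 gf 59.4 j [ 0.49  0.49  0.34  1.42 -0.    1.1 ]
-- 2 [0.556 0.386 0.175]
[0,0,0.021,0,0,-0.1,0.015],
[0,0,0.022,0,0.1,0,0.015],
```

View pics/g2.png

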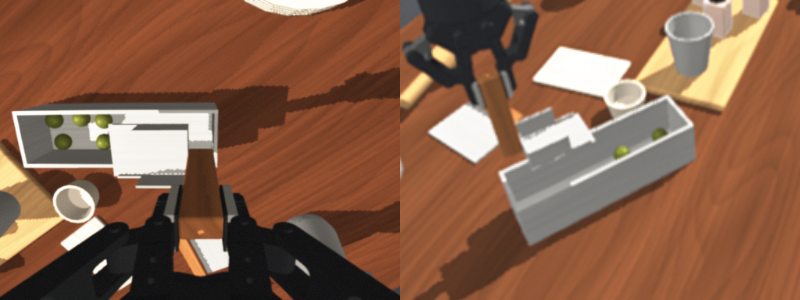

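The scoop is held over the far half of the pan, with olives at the near end (wrist view around (80,130)). I'll compare lip and pan edges by ray casting.

```bash
python3 - <<'E'
from h import *
w=load('wrist'); k=1.28
c=np.array([.4965,.3031]);u=np.array([np.cos(np.radians(54.7)),np.sin(np.radians(54.7))]);v=np.array([-u[1],u[0]])
def pf(px,z): x=onz(w,np.array(px)*k,z)[:,:2]-c; return np.c_[x@u,x@v].round(4).tolist()
print('pan corners',pf([(13,112),(216,103),(217,160),(23,167)],.07))
print('lip',pf([(110,126),(112,177)],.118))
print('olives',pf([(54,120),(81,119),(104,121),(64,142),(103,142)],.018))
# edges: image row profile of pan long walls in full res at a few columns
im=cv2.cvtColor(w['pixels'],cv2.COLOR_RGB2GRAY).astype(int)
for col in (60,100,250,265): print(col,[ (r,int(im[r,col])) for r in range(120,225,1) if abs(im[r+1,col]-im[r-1,col])>50])
for row in (180,200,215): print('r',row,[(x,int(im[row,x])) for x in range(100,300) if abs(im[row,x+1]-im[row,x-1])>50])
print(proj(w,[np.r_[c+a*u+b*v,.07] for a,b in ((-.124,-.036),(-.124,.036),(.124,.036),(.124,-.036))])/k)
E
```

```text
pan corners [[-0.1242, 0.0354], [0.121, 0.0441], [0.1235, -0.0261], [-0.1269, -0.0361]]
lip [[0.0125, 0.0276], [0.0084, -0.0279]]
olives [[-0.1052, 0.0151], [-0.0654, 0.0162], [-0.0326, 0.0132], [-0.0958, -0.0174], [-0.0377, -0.0175]]
60 [(140, 87), (141, 166), (142, 247), (146, 223), (147, 117), (148, 67), (208, 91), (209, 149), (210, 233), (214, 208), (215, 125)]
100 [(140, 122), (141, 211), (145, 246), (146, 188), (147, 129), (191, 105), (209, 126), (210, 209), (214, 199), (215, 119)]
250 [(140, 116), (144, 194), (145, 237), (179, 211), (189, 149), (190, 102)]
265 [(140, 115), (141, 153), (144, 191), (145, 235), (179, 234), (180, 190), (189, 149), (190, 104)]
r 180 [(122, 183), (139, 77), (140, 144), (141, 230), (239, 209), (240, 148), (242, 160), (271, 163), (272, 113), (274, 140), (277, 148), (278, 106), (279, 64)]
r 200 [(142, 121), (143, 203), (239, 217), (240, 148), (241, 84), (272, 61), (273, 116), (274, 211), (277, 223), (278, 155), (279, 105)]
r 215 [(144, 154), (145, 223), (236, 237), (237, 192), (238, 124), (239, 76)]
[[ 25.08256242 166.95019412]
 [ 13.02752401 111.50642907]
 [218.42633625 110.02167664]
 [217.21243301 167.44302736]]
```

```bash
python3 - <<'E'
from h import *
w=load('wrist')
c=np.array([.4965,.3031]);u=np.array([np.cos(np.radians(54.7)),np.sin(np.radians(54.7))]);v=np.array([-u[1],u[0]])
im=cv2.cvtColor(w['pixels'],cv2.COLOR_RGB2GRAY).astype(float)
def edge_x(row,lo,hi): g=im[row,lo:hi]; d=np.diff(g); return lo+np.argmax(d)+.5
def edges_y(col,lo,hi): g=im[lo:hi,col]; return [lo+i for i in np.where(abs(np.diff(g))>25)[0]]
pts=[(edge_x(r,130,155),r) for r in range(170,222,6)]; print(pts)
x=onz(w,pts,.118)[:,:2]-c; l=np.c_[x@u,x@v]; k=np.polyfit(l[:,1],l[:,0],1); print(l.round(4).tolist(),'slope deg',np.degrees(np.arctan(k[0])))
for col in range(150,240,15): print(col,edges_y(col,150,240))
E
```

```text
[(np.float64(139.5), 170), (np.float64(139.5), 176), (np.float64(140.5), 182), (np.float64(141.5), 188), (np.float64(141.5), 194), (np.float64(142.5), 200), (np.float64(143.5), 206), (np.float64(141.5), 212), (np.float64(144.5), 218)]
[[0.0107, 0.0206], [0.0101, 0.0157], [0.0104, 0.0108], [0.0107, 0.0058], [0.0101, 0.0007], [0.0104, -0.0044], [0.0106, -0.0096], [0.0084, -0.0149], [0.0103, -0.0202]] slope deg 1.3072334116307438
150 [np.int64(159), np.int64(226), np.int64(227), np.int64(228)]
165 [np.int64(157), np.int64(158), np.int64(159), np.int64(222), np.int64(224), np.int64(225), np.int64(227), np.int64(228)]
180 [np.int64(157), np.int64(158), np.int64(159), np.int64(165), np.int64(166), np.int64(222), np.int64(223), np.int64(224), np.int64(225), np.int64(227), np.int64(236), np.int64(237)]
195 [np.int64(157), np.int64(158), np.int64(165), np.int64(166), np.int64(219), np.int64(221), np.int64(222), np.int64(223), np.int64(224), np.int64(236), np.int64(237)]
210 [np.int64(157), np.int64(158), np.int64(165), np.int64(166), np.int64(217), np.int64(218), np.int64(223), np.int64(236), np.int64(237)]
225 [np.int64(157), np.int64(158), np.int64(165), np.int64(166), np.int64(215), np.int64(216), np.int64(220), np.int64(221), np.int64(222), np.int64(223), np.int64(224)]
```

```bash
python3 - <<'E'
from h import *
c=np.array([.4965,.3031]);u=np.array([np.cos(np.radians(54.7)),np.sin(np.radians(54.7))]);v=np.array([-u[1],u[0]])
H=c+.101*u+.001*v
plan([(np.r_[H,.178],Rt(54.7,0,90)),(np.r_[H,.128],Rt(54.7,0,90))],.015,step=.02,ang=6)
E
```

```text
-- 2 [0.554 0.386 0.178]
[0.001,-0.001,0.02,0,0,-0.1,0.015],
[0,0,0.02,0,0.1,0,0.015],
-- 3 [0.554 0.386 0.128]
[0,0,0.017,0,0,0,0.015],
[0,0,0.016,0,0,0,0.015],
[0,0,0.017,0,0,0,0.015],
```

Request:
{"api": "carry_out", "payload": {"steps": [[0.001,-0.001,0.02,0,0,0,0.015],[0,0,0.02,0,0,0,0.015],[0,0,0,0,0,0,0.015]]}}

```text
time_s: 37.45
tcp_pos: [0.5532, 0.3853, 0.1752]
eef_rot: [-3.138, -0.001, 2.523]
contact_force: [-0.5, 0.1, -1.7]
opening: 0.0232
gripper_force: 59.5
```

Request:
{"api": "carry_out", "payload": {"steps": [[0,0,0.01,0,0,0,0.015],[0,0,0.01,0,0,0,0.015],[0,0,0.01,0,0,0,0.015],[0,0,0,0,0,0,0.015]]}}

```text
time_s: 37.85
tcp_pos: [0.5532, 0.3866, 0.1462]
eef_rot: [-3.14, 0.0, 2.524]
contact_force: [0.1, 0.0, -0.9]
opening: 0.0231
gripper_force: 59.5
```

Request:
{"api": "carry_out", "payload": {"steps": [[0,0,0.01,0,0,0,0.015],[0,0,0.01,0,0,0,0.015],[0,0,0.006,0,0,0,0.015],[0,0,0,0,0,0,0.015]]}}

```text
time_s: 38.25
tcp_pos: [0.5532, 0.3867, 0.1205]
eef_rot: [-3.141, 0.0, 2.525]
contact_force: [-0.6, -0.3, -1.2]
opening: 0.0234
gripper_force: 59.5
```

Request:
{"api": "carry_out", "payload": {"steps": [[0,0,0.005,0,0,0,0.015],[0,0,0,0,0,0,0.015]]}}

```text
time_s: 38.45
tcp_pos: [0.5536, 0.3869, 0.1164]
eef_rot: [3.141, 0.001, 2.525]
contact_force: [-0.1, -0.1, -1.4]
opening: 0.0234
gripper_force: 59.5
```

Request:
{"api": "carry_out", "payload": {"steps": [[0,0,0.005,0,0,0,0.015],[0,0,0,0,0,0,0.015]]}}

```text
time_s: 38.65
tcp_pos: [0.5536, 0.3869, 0.1113]
eef_rot: [3.141, 0.001, 2.525]
contact_force: [-0.2, 0.5, -0.9]
opening: 0.0231
gripper_force: 59.5
```

Request:
{"api": "carry_out", "payload": {"steps": [[0,0,0.002,0,0,0,0.015],[0,0,0,0,0,0,0.015]]}}

```text
time_s: 38.85
tcp_pos: [0.5537, 0.3869, 0.1097]
eef_rot: [3.141, 0.001, 2.525]
contact_force: [-1.0, 0.1, -1.6]
opening: 0.023
gripper_force: 59.5
```

Request:
{"api": "carry_out", "payload": {"steps": [[0,0,0.002,0,0,0,0.015],[0,0,0,0,0,0,0.015]]}}

```text
time_s: 39.05
tcp_pos: [0.5538, 0.387, 0.1078]
eef_rot: [3.141, 0.001, 2.525]
contact_force: [-0.1, 0.4, -2.1]
opening: 0.0233
gripper_force: 59.5
```

Request:
{"api": "carry_out", "payload": {"steps": [[0,0,0.0015,0,0,0,0.015],[0,0,0,0,0,0,0.015]]}}

```text
time_s: 39.25
tcp_pos: [0.554, 0.387, 0.1076]
eef_rot: [3.139, 0.002, 2.524]
contact_force: [-1.4, -0.9, 7.4]
opening: 0.0232
gripper_force: 60.7
```

Request:
{"api": "carry_out", "payload": {"steps": [[0,0,0.001,0,0,0,0.015],[0,0,0,0,0,0,0.015]]}}

```text
time_s: 39.45
tcp_pos: [0.5541, 0.3871, 0.1076]
eef_rot: [3.138, 0.003, 2.525]
contact_force: [-3.3, -1.4, 13.8]
opening: 0.0232
gripper_force: 61.5
```

Request:
{"api": "carry_out", "payload": {"steps": [[0,-0.003,-0.001,0,0,0,0.015],[0,-0.006,-0.0005,0,0,0,0.015],[0,-0.006,0,0,0,0,0.015],[0,-0.006,0,0,0,0,0.015],[0,-0.006,0,0,0,0,0.015],[0,-0.006,0,0,0,0,0.015],[0,-0.006,0,0,0,0,0.015]]}}

```text
time_s: 40.15
tcp_pos: [0.5317, 0.3553, 0.1078]
eef_rot: [3.138, 0.002, 2.525]
contact_force: [2.3, 3.4, 8.3]
opening: 0.0231
gripper_force: 60.7
```

Request:
{"api": "carry_out", "payload": {"steps": [[0,-0.006,0,0,0,0,0.015],[0,-0.006,0,0,0,0,0.015],[0,-0.006,0,0,0,0,0.015],[0,-0.006,0,0,0,0,0.015],[0,-0.006,0,0,0,0,0.015]]}}

```text
time_s: 40.65
tcp_pos: [0.5144, 0.3308, 0.1078]
eef_rot: [3.138, 0.002, 2.525]
contact_force: [3.1, 2.7, 7.6]
opening: 0.023
gripper_force: 60.6
```

```bash
cat >> h.py <<'E'
PC=np.array([.4965,.3031]);PU=np.array([np.cos(np.radians(54.7)),np.sin(np.radians(54.7))]);PV=np.array([-PU[1],PU[0]])
def olives(d,z=.018,win=None):
    im=d['pixels'].astype(int); m=((im[:,:,1]>im[:,:,2]+30)&(im[:,:,1]>=im[:,:,0]-5)&(im[:,:,1]>50)).astype(np.uint8)
    n,l,s,c=cv2.connectedComponentsWithStats(m); out=[]
    for i in range(1,n):
        if s[i][4]>8:
            x=onz(d,[c[i]],z)[0]; r=x[:2]-PC
            out.append((c[i].round(0).tolist(),int(s[i][4]),x[:2].round(3).tolist(),'pan',(r@PU).round(3),(r@PV).round(3)))
    return out
E
python3 - <<'E'
from h import *
st(); p,_=now(); r=p[:2]-PC; print('tcp pan',r@PU,r@PV,'lip',r@PU-.092)
for n in('scene','wrist'):
    for o in olives(cap(n)): print(n,o)
E
```

```text
t 40.65 p [0.5144 0.3308 0.1078] rpy [1.798e+02 1.000e-01 1.446e+02] F [3.1 2.7 7.6] M [ 0.52 -0.35 -0.02] op 0.023 gf 60.6 j [ 0.43  0.42 -0.06  1.09 -0.    1.05]
tcp pan 0.03299222960603505 0.0013961892628042282 lip -0.059007770393964945
scene ([86.0, 162.0], 250, [0.872, -0.437], 'pan', np.float64(-0.387), np.float64(-0.734))
scene ([326.0, 268.0], 10, [0.427, 0.215], 'pan', np.float64(-0.112), np.float64(0.006))
scene ([317.0, 272.0], 53, [0.453, 0.214], 'pan', np.float64(-0.098), np.float64(-0.016))
scene ([317.0, 284.0], 57, [0.471, 0.24], 'pan', np.float64(-0.066), np.float64(-0.016))
scene ([325.0, 285.0], 38, [0.457, 0.252], 'pan', np.float64(-0.065), np.float64(0.003))
wrist ([112.0, 198.0], 2193, [0.45, 0.238], 'pan', np.float64(-0.08), np.float64(0.001))
wrist ([94.0, 220.0], 633, [0.454, 0.213], 'pan', np.float64(-0.098), np.float64(-0.017))
```

Request:
{"api": "carry_out", "payload": {"steps": [[0,-0.005,0,0,0,0,0.015],[0,-0.005,0,0,0,0,0.015],[0,-0.005,0,0,0,0,0.015],[0,-0.005,0,0,0,0,0.015],[0,-0.005,0,0,0,0,0.015],[0,-0.005,0,0,0,0,0.015]]}}

```text
time_s: 41.35
tcp_pos: [0.4972, 0.3065, 0.1077]
eef_rot: [3.138, 0.002, 2.525]
contact_force: [3.0, 3.8, 6.0]
opening: 0.023
gripper_force: 60.7
```

Request:
{"api": "carry_out", "payload": {"steps": [[0,-0.004,0,0,0,0,0.015],[0,-0.004,0,0,0,0,0.015],[0,-0.004,0,0,0,0,0.015],[0,-0.004,0,0,0,0,0.015],[0,0,0,0,0,0,0.015]]}}

```text
time_s: 41.85
tcp_pos: [0.4877, 0.2931, 0.1077]
eef_rot: [3.138, 0.003, 2.524]
contact_force: [1.7, 2.1, 7.5]
opening: 0.0234
gripper_force: 60.5
```

```bash
python3 - <<'E'
from h import *
st(); p,_=now(); r=p[:2]-PC; print('tcp pan',r@PU,r@PV,'lip',r@PU-.092)
for n in('scene','wrist'):
    for o in olives(cap(n),.02): print(n,o)
E
```

```text
t 41.85 p [0.4877 0.2931 0.1077] rpy [1.798e+02 1.000e-01 1.446e+02] F [1.7 2.1 7.5] M [ 0.17 -0.29  0.03] op 0.0234 gf 60.5 j [ 0.39  0.35 -0.17  1.05 -0.    1.01]
tcp pan -0.013222045777929627 0.0014093187664071612 lip -0.10522204577792962
scene ([86.0, 162.0], 250, [0.872, -0.434], 'pan', np.float64(-0.385), np.float64(-0.733))
scene ([322.0, 274.0], 221, [0.448, 0.225], 'pan', np.float64(-0.092), np.float64(-0.005))
wrist ([155.0, 200.0], 3038, [0.444, 0.229], 'pan', np.float64(-0.091), np.float64(-0.0))
```

Request:
{"api": "carry_out", "payload": {"steps": [[0,-0.003,0,0,0,0,0.015],[0,-0.003,0,0,0,0,0.015],[0,-0.003,0,0,0,0,0.015],[0,0,0,0,0,0,0.015]]}}

```text
time_s: 42.35
tcp_pos: [0.4826, 0.2859, 0.1077]
eef_rot: [3.138, 0.003, 2.524]
contact_force: [2.0, 2.8, 7.6]
opening: 0.0229
gripper_force: 60.6
```

Request:
{"api": "carry_out", "payload": {"steps": [[0,-0.002,0,0,0,0,0.015],[0,-0.002,0,0,0,0,0.015],[0,0,0,0,0,0,0.015]]}}

```text
time_s: 42.65
tcp_pos: [0.4805, 0.2828, 0.1077]
eef_rot: [3.138, 0.003, 2.524]
contact_force: [2.4, 2.4, 7.0]
opening: 0.0231
gripper_force: 60.6
```

```bash
python3 - <<'E'
from h import *
st(); p,_=now(); r=p[:2]-PC; print('tcp pan',r@PU,r@PV,'lip',r@PU-.092)
for n in('scene','wrist'):
    for o in olives(cap(n),.02): print(n,o)
E
```

```text
t 42.65 p [0.4805 0.2828 0.1077] rpy [1.798e+02 1.000e-01 1.446e+02] F [2.4 2.4 7. ] M [ 0.34 -0.34  0.02] op 0.0231 gf 60.6 j [ 0.38  0.33 -0.2   1.04 -0.    1.  ]
tcp pan -0.025852096745655178 0.00135315081163844 lip -0.11785209674565518
scene ([86.0, 162.0], 251, [0.872, -0.435], 'pan', np.float64(-0.385), np.float64(-0.733))
scene ([321.0, 274.0], 208, [0.448, 0.223], 'pan', np.float64(-0.093), np.float64(-0.007))
wrist ([171.0, 201.0], 3146, [0.445, 0.228], 'pan', np.float64(-0.091), np.float64(-0.002))
```

Request:
{"api": "carry_out", "payload": {"steps": [[0,-0.002,0,0,0,0,0.015],[0,0,0,0,0,0,0.015]]}}

```text
time_s: 42.95
tcp_pos: [0.4794, 0.2812, 0.1078]
eef_rot: [3.138, 0.003, 2.524]
contact_force: [2.7, 2.5, 7.2]
opening: 0.023
gripper_force: 60.6
```

```bash
python3 - <<'E'
from h import *
st(); p,_=now(); r=p[:2]-PC; print('tcp pan',r@PU,r@PV,'lip',r@PU-.092)
az=54.7; wp=[]
heel=p-np.r_[.012*PU,.1017]
for f in (4,8,12,16,20):
    t=np.radians(f); wp.append((heel+np.r_[(.012*np.cos(t)+.1017*np.sin(t))*PU,.1017*np.cos(t)-.012*np.sin(t)+.0004*f],Rt(az,-f,90)))
wp.append((wp[-1][0]+[0,0,.12],wp[-1][1]))
plan(wp,.015,step=.02,ang=5)
E
```

```text
t 42.95 p [0.4794 0.2812 0.1078] rpy [179.8   0.2 144.6] F [2.7 2.5 7.2] M [ 0.43 -0.39 -0.  ] op 0.023 gf 60.6 j [ 0.38  0.33 -0.2   1.03 -0.    1.  ]
tcp pan -0.027741383027863897 0.0013211792665827218 lip -0.1197413830278639
-- 1 [0.483 0.287 0.108]
[0,0.007,0,4.2,0.2,-0.1,0.015],
-- 1 [0.488 0.293 0.108]
[0,0.007,-0.001,4,0,0,0.015],
-- 1 [0.491 0.298 0.108]
[0,0.007,0,4,0,0,0.015],
-- 1 [0.495 0.304 0.107]
[0,0.007,-0.001,4,0,0,0.015],
-- 1 [0.499 0.309 0.106]
[0,0.006,0,4,0,0,0.015],
-- 7 [0.499 0.309 0.226]
[0,-0.006,-0.016,0,0,0,0.015],
[0,-0.006,-0.016,0,0,0,0.015],
[0,-0.006,-0.016,0,0,0,0.015],
[0,-0.005,-0.017,0,0,0,0.015],
[0,-0.006,-0.016,0,0,0,0.015],
[0,-0.006,-0.016,0,0,0,0.015],
[0,-0.006,-0.016,0,0,0.1,0.015],
```

Request:
{"api": "carry_out", "payload": {"steps": [[0,0.0035,-0.001,2.1,0,0,0.015],[0,0.0035,-0.0005,2,0,0,0.015],[0,0.0035,-0.0005,2,0,0,0.015],[0,0.0035,-0.0005,2,0,0,0.015],[0,0.0035,0,2,0,0,0.015],[0,0.0035,0,2,0,0,0.015],[0,0.0035,-0.0005,2,0,0,0.015],[0,0.0035,-0.0005,2,0,0,0.015]]}}

```text
time_s: 43.75
tcp_pos: [0.4943, 0.3034, 0.1062]
eef_rot: [-2.859, 0.001, 2.524]
contact_force: [0.3, -0.8, -1.2]
opening: 0.0232
gripper_force: 59.5
```

Request:
{"api": "carry_out", "payload": {"steps": [[0,0.003,0,2,0,0,0.015],[0,0.003,0,2,0,0,0.015],[0,0,0,0,0,0,0.015],[0,0,0,0,0,0,0.015]]}}

```text
time_s: 44.15
tcp_pos: [0.4977, 0.3083, 0.1043]
eef_rot: [-2.791, 0.0, 2.525]
contact_force: [0.3, -0.3, -1.8]
opening: 0.023
gripper_force: 59.5
```

```bash
python3 - <<'E'
from h import *
st(); p,_=now(); r=p[:2]-PC; print('tcp pan',r@PU,r@PV)
for n in('scene','wrist'):
    for o in olives(cap(n),.03): print(n,o)
E
```

```text
t 44.15 p [0.4977 0.3083 0.1043] rpy [-159.9    0.   144.6] F [ 0.3 -0.3 -1.8] M [ 0.5  -0.37 -0.  ] op 0.023 gf 59.5 j [ 0.49  0.6   0.19  1.47 -0.15  1.13]
tcp pan 0.004919253022527405 0.001967207076324196
scene ([86.0, 162.0], 246, [0.871, -0.422], 'pan', np.float64(-0.376), np.float64(-0.725))
scene ([321.0, 276.0], 188, [0.455, 0.23], 'pan', np.float64(-0.083), np.float64(-0.009))
wrist ([189.0, 200.0], 3472, [0.453, 0.235], 'pan', np.float64(-0.081), np.float64(-0.004))
```

Request:
{"api": "carry_out", "payload": {"steps": [[0,-0.002,-0.006,0,0,0,0.015],[0,-0.003,-0.009,0,0,0,0.015],[0,-0.005,-0.014,0,0,0,0.015],[0,-0.005,-0.014,0,0,0,0.015],[0,-0.005,-0.014,0,0,0,0.015],[0,-0.005,-0.014,0,0,0,0.015],[0,-0.005,-0.014,0,0,0,0.015],[0,-0.005,-0.014,0,0,0,0.015]]}}

```text
time_s: 45.05
tcp_pos: [0.4985, 0.3093, 0.2119]
eef_rot: [-2.793, 0.002, 2.524]
contact_force: [0.0, 0.1, -2.0]
opening: 0.0231
gripper_force: 59.5
```

Request:
{"api": "carry_out", "payload": {"steps": [[0,-0.005,-0.014,0,0,0,0.015],[0,-0.003,-0.008,0,0,0,0.015],[0,0,0,0,0,0,0.015],[0,0,0,0,0,0,0.015],[0,0,0,0,0,0,0.015]]}}

```text
time_s: 45.55
tcp_pos: [0.4984, 0.3093, 0.2328]
eef_rot: [-2.791, 0.001, 2.524]
contact_force: [-0.3, 0.0, -1.2]
opening: 0.0228
gripper_force: 59.5
```

```bash
python3 - <<'E'
from h import *
st(); a=cap('scene')
for n in('scene','wrist','side'):
    for o in olives(cap(n),.15): print(n,o)
# beaker rim in scene: bright thin ring around expected
print(proj(a,[[.472,.049,.099],[.472,.049,.014],[.472+.039,.049,.099],[.472-.039,.049,.099],[.472,.088,.099],[.472,.01,.099]]).round(1).tolist())
cv2.imwrite('pics/h1.png',np.hstack([cv2.resize(a['pixels'][160:304,230:422,::-1],(400,300),interpolation=cv2.INTER_CUBIC),cv2.resize(load('wrist')['pixels'][:,:,::-1],(400,300))]))
E
```

```text
t 45.55 p [0.4984 0.3093 0.2328] rpy [-159.9    0.   144.6] F [-0.3  0.  -1.2] M [ 0.4  -0.32 -0.01] op 0.0228 gf 59.5 j [ 0.49  0.56  0.44  1.77 -0.15  1.13]
scene ([86.0, 162.0], 245, [0.858, -0.277], 'pan', np.float64(-0.264), np.float64(-0.63))
scene ([333.0, 248.0], 313, [0.448, 0.231], 'pan', np.float64(-0.087), np.float64(-0.002))
wrist ([189.0, 200.0], 3506, [0.453, 0.23], 'pan', np.float64(-0.084), np.float64(-0.007))
side ([181.0, 115.0], 164, [0.779, -0.229], 'pan', np.float64(-0.271), np.float64(-0.538))
side ([203.0, 224.0], 401, [0.468, 0.223], 'pan', np.float64(-0.081), np.float64(-0.023))
[[277.5, 207.1], [275.4, 226.9], [263.8, 212.9], [290.8, 201.4], [285.8, 218.3], [269.7, 196.4]]
```

```bash
cat > fk.py <<'E'
import numpy as np
from scipy.optimize import least_squares
D='''1.121 .259 .021 1.334 0 .1607 .5257 .2307
-.53 .02 -.93 -.04 .48 .5358 -.0585 .1205
-.44 .23 -.97 -.4 .45 .5981 -.0475 .0752
-.36 .42 -.92 -.58 .39 .6579 -.0358 .0214
-.13 .24 -.11 1.22 0 .5293 .0123 .1901
-.01 .58 .03 1.58 -.1 .4624 .0483 .0991
-.25 .3 .17 1.44 -.01 .5741 -.0633 .2638
-.81 .19 -.8 .02 .57 .5471 -.2248 .0889
-.69 .4 -.77 -.23 .5 .6268 -.2259 .0225
-.39 .66 .13 1.82 -.16 .4207 -.1343 .1329
-1.19 .44 -.33 .71 .77 .4868 -.4339 .0862
-1.06 .54 -.38 .41 .76 .565 -.4195 .0227
-.33 .86 .41 1.9 -.13 .5227 -.1341 .0817
-1.38 .26 -.38 1.14 .76 .3609 -.3598 .1709
.05 .54 .37 1.41 0 .6899 .1202 .1958
.49 .6 .19 1.47 -.15 .4977 .3083 .1043
.49 .56 .44 1.77 -.15 .4984 .3093 .2328'''
D=np.array([[float(x) for x in l.split()] for l in D.split('\n')])
def fk(k,q):
    a,b,h,s,L,e,o,c=k; j1,j2,j3,j4,j5=q[:5]; f=j2-j3; g=f+j4
    w=np.array([a*np.sin(j2)+b*np.cos(f)+e*np.sin(f)+c,s,h+a*np.cos(j2)-b*np.sin(f)+e*np.cos(f)])
    fw=np.array([np.cos(g),0,-np.sin(g)]); d=np.cos(j5)*fw+np.sin(j5)*np.array([0,1,0])
    p=w+o*fw+L*d
    R=np.array([[np.cos(j1),-np.sin(j1),0],[np.sin(j1),np.cos(j1),0],[0,0,1]])
    return R@p,R@d
r=least_squares(lambda k:np.concatenate([fk(k,d)[0]-d[5:] for d in D]),[.3,.35,.2,.08,.25,0,.05,0])
K=r.x
LO=np.array([-3.04,-.91,-1.04,-1.92,-1.52]);HI=np.array([3.04,1.82,1.36,1.95,1.45])
def ik(p,d,q0=(.1,.3,-.3,.5,0)):
    s=least_squares(lambda q:np.concatenate([(fk(K,q)[0]-p)*5,fk(K,q)[1]-d]),q0,bounds=(LO,HI)); return s.x,s.cost
if __name__=='__main__':
    print(K.round(3),np.abs(r.fun).max())
    from h import d_
    for az in (-20,-5,10,25,40):
        for ph in (35,45,55):
            t=np.radians(ph);u=np.array([np.cos(np.radians(az)),np.sin(np.radians(az))])
            B=np.array([.472,.049]); lip=np.r_[B+.015*u,.106]
            T=lip+np.r_[(.092*np.cos(t)-.1017*np.sin(t))*u,.092*np.sin(t)+.1017*np.cos(t)]
            q,c=ik(T,d_(az,ph)); print(az,ph,T.round(3),q.round(2),'%.1e'%c)
E
python3 fk.py
```

```text
[ 0.587  0.399  0.129  0.083  0.297  0.029  0.103 -0.001] 0.0033520682009836114
-20 35 [0.502 0.038 0.242] [ 0.04 -0.14 -0.57  0.57 -0.22] 1.1e-18
-20 45 [0.48  0.046 0.243] [ 0.12 -0.23 -0.74  0.33 -0.33] 1.2e-25
-20 55 [0.457 0.054 0.24 ] [ 0.23 -0.27 -0.92  0.05 -0.46] 7.7e-18
-5 35 [0.504 0.046 0.242] [-0.07 -0.18 -0.6   0.54 -0.01] 3.0e-30
-5 45 [0.48  0.048 0.243] [-0.06 -0.29 -0.79  0.29 -0.02] 1.1e-19
-5 55 [0.457 0.05  0.24 ] [-0.05 -0.38 -0.99 -0.   -0.03] 2.9e-24
10 35 [0.504 0.055 0.242] [-0.17 -0.18 -0.6   0.57  0.2 ] 5.1e-30
10 45 [0.48  0.05  0.243] [-0.26 -0.3  -0.79  0.35  0.3 ] 7.0e-20
10 55 [0.457 0.046 0.24 ] [-0.37 -0.4  -0.98  0.1   0.44] 8.6e-28
25 35 [0.501 0.063 0.242] [-0.27 -0.15 -0.56  0.67  0.38] 5.3e-18
25 45 [0.479 0.052 0.243] [-0.41 -0.25 -0.73  0.5   0.56] 2.0e-23
25 55 [0.458 0.042 0.24 ] [-0.59 -0.31 -0.89  0.35  0.78] 7.6e-26
40 35 [0.497 0.07  0.242] [-0.34 -0.09 -0.5   0.82  0.52] 2.3e-17
40 45 [0.478 0.054 0.243] [-0.5  -0.14 -0.63  0.74  0.72] 3.3e-24
40 55 [0.46  0.039 0.24 ] [-0.69 -0.15 -0.74  0.72  0.94] 9.7e-32
```

```bash
cat >> h.py <<'E'
def pour(ph,az=25,lipz=.106,off=.016,B=(.472,.049)):
    t=np.radians(ph);u=np.array([np.cos(np.radians(az)),np.sin(np.radians(az))])
    return np.r_[np.array(B)+off*u,lipz]+np.r_[(.092*np.cos(t)-.1017*np.sin(t))*u,.092*np.sin(t)+.1017*np.cos(t)],Rt(az,ph,90)
E
python3 - <<'E'
from h import *
p,q=now()
plan([(np.array([.56,.20,.27]),Rt(38,-20,90)),(pour(-20,lipz=.16)[0],Rt(25,-20,90))],.015,step=.02,ang=4)
E
```

```text
-- 7 [0.56 0.2  0.27]
[-0.016,-0.009,-0.002,0,0.8,2.2,0.015],
[-0.017,-0.008,-0.003,0,0.8,2.3,0.015],
[-0.017,-0.008,-0.003,0,0.9,2.2,0.015],
[-0.017,-0.007,-0.003,0,0.8,2.2,0.015],
[-0.017,-0.007,-0.003,-0.1,0.8,2.3,0.015],
[-0.017,-0.005,-0.004,0,0.8,2.2,0.015],
[-0.018,-0.005,-0.003,0,0.9,2.2,0.015],
-- 6 [0.596 0.107 0.224]
[-0.016,-0.002,0.009,0,0.7,2,0.015],
[-0.016,-0.001,0.008,0,0.8,2.1,0.015],
[-0.016,-0.001,0.009,0,0.7,2,0.015],
[-0.017,0,0.008,0,0.7,2.1,0.015],
[-0.016,0,0.008,0,0.8,2,0.015],
[-0.017,0.001,0.007,0,0.7,2,0.015],
```

```bash
python3 - <<'E'
from h import *
from fk import ik
for P,az in (((.56,.2,.235),38),((.596,.107,.224),25)): print(ik(np.array(P),d_(az,-20)))
plan([(np.array([.51,.30,.234]),Rt(52.5,-20,90)),(np.array([.56,.20,.235]),Rt(38,-20,90)),(pour(-20,lipz=.155)[0],Rt(25,-20,90))],.015,step=.019,ang=4)
E
```

```text
(array([ 0.2690987 ,  0.57866551,  0.48360965,  1.79994795, -0.13171686]), np.float64(1.9990092630723531e-19))
(array([ 0.09652057,  0.60573215,  0.50480821,  1.80043846, -0.11424697]), np.float64(1.7258953222322142e-18))
-- 1 [0.51  0.3   0.234]
[-0.015,-0.001,-0.001,-0.1,0.8,2,0.015],
-- 6 [0.56  0.2   0.235]
[-0.017,-0.008,0.003,0,0.8,2.3,0.015],
[-0.017,-0.007,0.002,0,0.8,2.2,0.015],
[-0.017,-0.006,0.002,0,0.9,2.3,0.015],
[-0.018,-0.006,0.002,0,0.8,2.3,0.015],
[-0.018,-0.005,0.002,0,0.8,2.3,0.015],
[-0.018,-0.004,0.001,0,0.8,2.2,0.015],
-- 6 [0.596 0.107 0.219]
[-0.016,-0.004,0.004,0,0.7,2,0.015],
[-0.016,-0.003,0.004,0,0.8,2.1,0.015],
[-0.016,-0.002,0.004,0,0.7,2,0.015],
[-0.017,-0.002,0.004,0,0.8,2.1,0.015],
[-0.016,-0.001,0.003,0,0.7,2,0.015],
[-0.017,-0.001,0.003,0,0.8,2,0.015],
```

Request:
{"api": "carry_out", "payload": {"steps": [[-0.006,0,0,0,0.4,1,0.015],[-0.01,-0.001,-0.001,0,0.4,1,0.015],[-0.017,-0.008,0.003,0,0.8,2.3,0.015],[-0.017,-0.007,0.002,0,0.8,2.2,0.015],[-0.017,-0.006,0.002,0,0.9,2.3,0.015],[-0.018,-0.006,0.002,0,0.8,2.3,0.015],[-0.018,-0.005,0.002,0,0.8,2.3,0.015],[-0.018,-0.004,0.001,0,0.8,2.2,0.015]]}}

```text
time_s: 46.55
tcp_pos: [0.5622, 0.1979, 0.2358]
eef_rot: [-2.792, 0.001, 2.231]
contact_force: [0.8, 0.2, -1.7]
opening: 0.023
gripper_force: 59.5
```

Request:
{"api": "carry_out", "payload": {"steps": [[-0.016,-0.004,0.004,0,0.7,2,0.015],[-0.016,-0.003,0.004,0,0.8,2.1,0.015],[-0.016,-0.002,0.004,0,0.7,2,0.015],[-0.015,-0.002,0.004,0,0.8,2.1,0.015],[-0.012,-0.001,0.003,0,0.7,2,0.015],[-0.008,-0.001,0.003,0,0.8,2,0.015],[0,0,0,0,0,0,0.015],[0,0,0,0,0,0,0.015]]}}

```text
time_s: 47.35
tcp_pos: [0.5903, 0.1193, 0.2197]
eef_rot: [-2.792, -0.0, 2.008]
contact_force: [0.3, -0.1, -1.2]
opening: 0.0231
gripper_force: 59.5
```

```bash
python3 - <<'E'
from h import *
st()
for n in('scene','wrist','side'):
    for o in olives(cap(n),.15): print(n,o)
a=load('scene')
L=.155
def lz(f): return .125 if f<=0 else max(.106,.125-.019*f/30)
plan([pour(-20,lipz=.13)]+[pour(f,lipz=lz(f)) for f in (-15,-10,-5,0,4,8,12,16,20)],.015,step=.02,ang=5.5)
E
```

```text
t 47.35 p [0.5903 0.1193 0.2197] rpy [-160.   -0.  115.] F [ 0.3 -0.1 -1.2] M [ 0.29 -0.45  0.  ] op 0.0231 gf 59.5 j [ 0.11  0.6   0.48  1.79 -0.11  1.27]
scene ([86.0, 162.0], 251, [0.858, -0.277], 'pan', np.float64(-0.264), np.float64(-0.63))
scene ([269.0, 210.0], 376, [0.518, 0.079], 'pan', np.float64(-0.17), np.float64(-0.146))
wrist ([189.0, 200.0], 3281, [0.517, 0.081], 'pan', np.float64(-0.169), np.float64(-0.145))
side ([185.0, 115.0], 120, [0.766, -0.232], 'pan', np.float64(-0.281), np.float64(-0.529))
side ([211.0, 179.0], 212, [0.525, 0.07], 'pan', np.float64(-0.174), np.float64(-0.158))
-- 2 [0.596 0.107 0.194]
[-0.007,0.004,0.012,0,0,0,0.015],
[-0.007,0.005,0.012,0,0,0.1,0.015],
-- 1 [0.591 0.104 0.199]
[0,-0.008,-0.003,-5,0,0,0.015],
-- 1 [0.585 0.102 0.209]
[0,-0.009,-0.007,-5,0,0,0.015],
-- 1 [0.578 0.098 0.218]
[0,-0.009,-0.008,-5,0,0,0.015],
-- 1 [0.57  0.095 0.227]
[0,-0.009,-0.008,-5,0,0,0.015],
-- 1 [0.563 0.092 0.23 ]
[0,-0.008,-0.003,-4,0,0,0.015],
-- 1 [0.556 0.088 0.233]
[0,-0.007,-0.004,-4,0,0,0.015],
-- 1 [0.549 0.085 0.236]
[0,-0.008,-0.003,-4,0,0,0.015],
-- 1 [0.541 0.081 0.238]
[0,-0.008,-0.004,-4,0,0,0.015],
-- 1 [0.533 0.078 0.239]
[0,-0.008,-0.004,-4,0,0,0.015],
```

Request:
{"api": "carry_out", "payload": {"steps": [[-0.007,0.004,0.012,0,0,0,0.015],[-0.007,0.005,0.012,0,0,0,0.015],[0,-0.008,-0.003,-5,0,0,0.015],[0,-0.009,-0.007,-5,0,0,0.015],[0,-0.009,-0.008,-5,0,0,0.015],[0,-0.004,-0.004,-2.5,0,0,0.015],[0,0,0,0,0,0,0.015]]}}

```text
time_s: 48.2
tcp_pos: [0.5732, 0.0954, 0.2233]
eef_rot: [-3.1, 0.001, 2.007]
contact_force: [-0.3, 0.3, -0.9]
opening: 0.0228
gripper_force: 59.7
```

```bash
python3 - <<'E'
from h import *
st()
for n in('scene','wrist','side'):
    for o in olives(cap(n),.15): print(n,o)
def lz(f): return .125 if f<=0 else max(.106,.125-.019*f/20)
plan([pour(f,lipz=lz(f)) for f in range(0,51,4)],.015,step=.02,ang=5.5)
E
```

```text
t 48.2 p [0.5732 0.0954 0.2233] rpy [-1.776e+02  1.000e-01  1.150e+02] F [-0.3  0.3 -0.9] M [ 0.03 -0.13 -0.04] op 0.0228 gf 59.7 j [ 0.03  0.34  0.12  1.39 -0.02  1.16]
scene ([86.0, 162.0], 253, [0.857, -0.276], 'pan', np.float64(-0.264), np.float64(-0.63))
scene ([265.0, 209.0], 290, [0.524, 0.075], 'pan', np.float64(-0.17), np.float64(-0.154))
wrist ([177.0, 185.0], 1404, [0.513, 0.083], 'pan', np.float64(-0.17), np.float64(-0.141))
wrist ([196.0, 209.0], 2005, [0.532, 0.072], 'pan', np.float64(-0.168), np.float64(-0.163))
side ([337.0, 32.0], 10, [0.505, -1.431], 'pan', np.float64(-1.41), np.float64(-1.009))
side ([350.0, 117.0], 12, [0.268, -0.388], 'pan', np.float64(-0.696), np.float64(-0.212))
side ([194.0, 122.0], 18, [0.711, -0.194], 'pan', np.float64(-0.282), np.float64(-0.462))
side ([212.0, 183.0], 217, [0.515, 0.081], 'pan', np.float64(-0.171), np.float64(-0.144))
-- 1 [0.57  0.095 0.227]
[0.001,-0.005,-0.005,-2.6,0,0,0.015],
-- 1 [0.563 0.092 0.229]
[0,-0.007,-0.002,-4,0,0,0.015],
-- 1 [0.556 0.088 0.231]
[0,-0.008,-0.003,-4,0,0,0.015],
-- 1 [0.549 0.085 0.232]
[0,-0.008,-0.002,-4,0,0,0.015],
-- 1 [0.541 0.081 0.233]
[0,-0.008,-0.003,-4,0,0,0.015],
-- 1 [0.533 0.078 0.233]
[0,-0.008,-0.002,-4,0,0,0.015],
-- 1 [0.525 0.074 0.236]
[0,-0.008,-0.006,-4,0,0,0.015],
-- 1 [0.517 0.07  0.239]
[0,-0.007,-0.006,-4,0,0,0.015],
-- 1 [0.508 0.066 0.241]
[0,-0.007,-0.006,-4,0,0,0.015],
-- 1 [0.5   0.062 0.242]
[0,-0.007,-0.007,-4,0,0,0.015],
-- 1 [0.491 0.058 0.243]
[0,-0.008,-0.006,-4,0,0,0.015],
-- 1 [0.482 0.054 0.243]
[0,-0.007,-0.006,-4,0,0,0.015],
-- 1 [0.474 0.05  0.242]
[0,-0.007,-0.006,-4,0,0,0.015],
```

Request:
{"api": "carry_out", "payload": {"steps": [[0.001,-0.005,-0.005,-2.6,0,0,0.015],[0,-0.007,-0.002,-4,0,0,0.015],[0,-0.008,-0.003,-4,0,0,0.015],[0,-0.004,-0.001,-2,0,0,0.015],[0,-0.004,-0.001,-2,0,0,0.015],[0,-0.004,-0.001,-2,0,0,0.015],[0,-0.004,-0.002,-2,0,0,0.015],[0,-0.004,-0.001,-2,0,0,0.015]]}}

```text
time_s: 49.15
tcp_pos: [0.5373, 0.0799, 0.2326]
eef_rot: [2.827, -0.001, 2.008]
contact_force: [0.1, -0.1, -1.3]
opening: 0.0231
gripper_force: 59.7
```

Request:
{"api": "carry_out", "payload": {"steps": [[0,-0.004,-0.001,-2,0,0,0.015],[0,-0.004,-0.003,-2,0,0,0.015],[0,-0.004,-0.003,-2,0,0,0.015],[0,-0.004,-0.003,-2,0,0,0.015],[0,-0.003,-0.003,-2,0,0,0.015],[0,0,0,0,0,0,0.015]]}}

```text
time_s: 49.75
tcp_pos: [0.5159, 0.0701, 0.2375]
eef_rot: [2.654, -0.001, 2.007]
contact_force: [-0.8, -0.5, -1.4]
opening: 0.023
gripper_force: 59.8
```

```bash
python3 - <<'E'
from h import *
st()
for n in('scene','wrist','side'):
    for o in olives(cap(n),.11): print(n,o)
plan([pour(f,lipz=.106) for f in range(28,53,4)],.015,step=.02,ang=5.5)
E
```

```text
t 49.75 p [0.5159 0.0701 0.2375] rpy [ 1.52e+02 -1.00e-01  1.15e+02] F [-0.8 -0.5 -1.4] M [-0.23  0.54 -0.02] op 0.023 gf 59.8 j [-0.19 -0.07 -0.45  0.79  0.28  1.01]
scene ([227.0, 80.0], 9, [0.344, -0.511], 'pan', np.float64(-0.753), np.float64(-0.346))
scene ([86.0, 162.0], 252, [0.862, -0.325], 'pan', np.float64(-0.301), np.float64(-0.662))
scene ([282.0, 217.0], 10, [0.484, 0.088], 'pan', np.float64(-0.183), np.float64(-0.114))
wrist ([116.0, 162.0], 653, [0.458, 0.074], 'pan', np.float64(-0.209), np.float64(-0.101))
wrist ([99.0, 176.0], 181, [0.45, 0.06], 'pan', np.float64(-0.225), np.float64(-0.103))
wrist ([120.0, 189.0], 675, [0.467, 0.055], 'pan', np.float64(-0.22), np.float64(-0.12))
side ([352.0, 12.0], 19, [0.533, -2.171], 'pan', np.float64(-1.998), np.float64(-1.459))
side ([410.0, 20.0], 9, [0.15, -2.048], 'pan', np.float64(-2.119), np.float64(-1.076))
side ([337.0, 32.0], 20, [0.53, -1.597], 'pan', np.float64(-1.531), np.float64(-1.126))
side ([400.0, 40.0], 38, [0.176, -1.514], 'pan', np.float64(-1.668), np.float64(-0.788))
side ([384.0, 41.0], 72, [0.256, -1.48], 'pan', np.float64(-1.594), np.float64(-0.834))
side ([180.0, 115.0], 162, [0.829, -0.304], 'pan', np.float64(-0.303), np.float64(-0.622))
-- 1 [0.517 0.07  0.239]
[0,0,-0.001,0,0,0,0.015],
-- 1 [0.508 0.066 0.241]
[0,-0.007,-0.006,-4,0,0,0.015],
-- 1 [0.5   0.062 0.242]
[0,-0.008,-0.006,-4,0,0,0.015],
-- 1 [0.491 0.058 0.243]
[0,-0.007,-0.006,-4,0,0,0.015],
-- 1 [0.482 0.054 0.243]
[0,-0.007,-0.006,-4,0,0,0.015],
-- 1 [0.474 0.05  0.242]
[0,-0.007,-0.007,-4,0,0,0.015],
-- 1 [0.465 0.046 0.241]
[0,-0.008,-0.006,-4,0,0,0.015],
```

Request:
{"api": "carry_out", "payload": {"steps": [[0,-0.004,-0.004,-2,0,0,0.015],[0,-0.004,-0.003,-2,0,0,0.015],[0,-0.004,-0.003,-2,0,0,0.015],[0,-0.004,-0.003,-2,0,0,0.015],[0,-0.007,-0.006,-4,0,0,0.015],[0,-0.007,-0.006,-4,0,0,0.015],[0,-0.007,-0.007,-4,0,0,0.015],[0,0,0,0,0,0,0.015]]}}

```text
time_s: 50.7
tcp_pos: [0.4711, 0.0495, 0.2411]
eef_rot: [2.304, -0.002, 2.006]
contact_force: [0.9, -0.9, -1.5]
opening: 0.023
gripper_force: 59.7
```

Request:
{"api": "carry_out", "payload": {"steps": [[0,0,0,0,0,0,0.015],[0,0,0,0,0,0,0.015],[0,0,0,0,0,0,0.015]]}}

```text
time_s: 51.0
tcp_pos: [0.4732, 0.0499, 0.243]
eef_rot: [2.303, 0.0, 2.009]
contact_force: [-0.6, 0.6, -0.9]
opening: 0.0233
gripper_force: 59.7
```

```bash
python3 - <<'E'
from h import *
st()
for n in('scene','wrist','side'):
    for o in olives(cap(n),.05): print(n,o)
E
```

```text
t 51.0 p [0.4732 0.0499 0.243 ] rpy [132.    0.  115.1] F [-0.6  0.6 -0.9] M [-0.38  0.87  0.02] op 0.0233 gf 59.7 j [-0.46 -0.27 -0.78  0.46  0.62  0.87]
scene ([227.0, 80.0], 9, [0.304, -0.601], 'pan', np.float64(-0.849), np.float64(-0.365))
scene ([86.0, 162.0], 254, [0.868, -0.398], 'pan', np.float64(-0.358), np.float64(-0.708))
scene ([275.0, 216.0], 43, [0.47, 0.04], 'pan', np.float64(-0.23), np.float64(-0.131))
wrist ([94.0, 186.0], 1339, [0.471, 0.047], 'pan', np.float64(-0.224), np.float64(-0.128))
side ([386.0, 39.0], 82, [0.258, -1.754], 'pan', np.float64(-1.817), np.float64(-0.994))
side ([399.0, 43.0], 17, [0.184, -1.691], 'pan', np.float64(-1.808), np.float64(-0.897))
side ([181.0, 115.0], 165, [0.901, -0.416], 'pan', np.float64(-0.353), np.float64(-0.745))
side ([349.0, 117.0], 10, [0.291, -0.605], 'pan', np.float64(-0.86), np.float64(-0.357))
```

```bash
python3 - <<'E'
from h import *
p,q=now()
plan([(p+[.02,.01,.05],q),(np.array([.56,.09,.28]),Rt(20,15,90)),(np.array([.65,.11,.24]),Rt(6,0,90)),(np.array([.692,.1177,.16]),Rt(3,0,90))],.015,step=.03,ang=6)
E
```

```text
-- 2 [0.493 0.06  0.293]
[0,0.026,-0.008,0,0,0,0.015],
[0.001,0.026,-0.009,0,0,0,0.015],
-- 6 [0.56 0.09 0.28]
[0,0.007,0.011,5.5,-0.4,0.7,0.015],
[0,0.007,0.01,5.5,-0.5,0.8,0.015],
[0,0.009,0.009,5.5,-0.4,0.7,0.015],
[0,0.009,0.008,5.5,-0.5,0.7,0.015],
[0,0.01,0.007,5.5,-0.4,0.8,0.015],
[0.001,0.011,0.006,5.5,-0.5,0.7,0.015],
-- 4 [0.65 0.11 0.24]
[-0.003,0.019,0.016,3.7,-0.5,3.5,0.015],
[-0.002,0.021,0.014,3.8,-0.4,3.5,0.015],
[0,0.022,0.013,3.7,-0.5,3.4,0.015],
[0.001,0.022,0.012,3.8,-0.4,3.5,0.015],
-- 4 [0.692 0.118 0.16 ]
[0.001,0.011,0.02,0,0,0.8,0.015],
[0.001,0.01,0.02,0,0,0.7,0.015],
[0.001,0.011,0.02,0,0,0.8,0.015],
[0.001,0.011,0.02,0,0,0.7,0.015],
```

Request:
{"api": "carry_out", "payload": {"steps": [[0,0.026,-0.008,0,0,0,0.015],[0.001,0.026,-0.009,0,0,0,0.015],[0,0.007,0.011,5.5,-0.4,0.7,0.015],[0,0.007,0.01,5.5,-0.5,0.8,0.015],[0,0.009,0.009,5.5,-0.4,0.7,0.015],[0,0.009,0.008,5.5,-0.5,0.7,0.015],[0,0.01,0.007,5.5,-0.4,0.8,0.015],[0.001,0.011,0.006,5.5,-0.5,0.7,0.015]]}}

```text
time_s: 51.95
tcp_pos: [0.5602, 0.0904, 0.2808]
eef_rot: [2.882, 0.001, 1.919]
contact_force: [0.5, 0.3, -1.5]
opening: 0.0231
gripper_force: 59.9
```

Request:
{"api": "carry_out", "payload": {"steps": [[-0.003,0.019,0.016,3.7,-0.5,3.5,0.015],[-0.002,0.021,0.014,3.8,-0.4,3.5,0.015],[0,0.022,0.013,3.7,-0.5,3.4,0.015],[0.001,0.022,0.012,3.8,-0.4,3.5,0.015],[0.001,0.011,0.02,0,0,0.8,0.015],[0.001,0.01,0.02,0,0,0.7,0.015],[0.001,0.01,0.01,0,0,0.7,0.015],[0,0,0,0,0,0,0.015]]}}

```text
time_s: 52.75
tcp_pos: [0.6807, 0.1156, 0.1875]
eef_rot: [-3.138, -0.001, 1.637]
contact_force: [-0.3, 0.0, -1.5]
opening: 0.023
gripper_force: 60.2
```

```bash
python3 - <<'E'
from h import *
st()
for n in('scene','side','wrist'):
    d=cap(n)
    for o in olives(d,.04): print(n,o)
print(proj(load('scene'),[[.472,.049,.03]]),proj(load('side'),[[.472,.049,.03]]))
cv2.imwrite('pics/i1.png',np.hstack([cv2.resize(load('scene')['pixels'][:,:,::-1],(400,300)),cv2.resize(load('wrist')['pixels'][:,:,::-1],(400,300))]))
plan([(np.array([.692,.1177,.13]),Rt(3,0,90)),(np.array([.692,.1177,.112]),Rt(3,0,90))],.015,step=.02,ang=6)
E
```

```text
t 52.75 p [0.6807 0.1156 0.1875] rpy [-179.8   -0.    93.8] F [-0.3  0.  -1.5] M [-0.03 -0.    0.05] op 0.023 gf 60.2 j [0.05 0.52 0.32 1.37 0.   1.55]
scene ([86.0, 162.0], 251, [0.869, -0.41], 'pan', np.float64(-0.366), np.float64(-0.716))
scene ([273.0, 215.0], 39, [0.469, 0.027], 'pan', np.float64(-0.241), np.float64(-0.137))
scene ([282.0, 217.0], 10, [0.452, 0.046], 'pan', np.float64(-0.236), np.float64(-0.112))
side ([181.0, 115.0], 159, [0.913, -0.434], 'pan', np.float64(-0.361), np.float64(-0.766))
wrist ([26.0, 224.0], 91, [0.445, 0.049], 'pan', np.float64(-0.237), np.float64(-0.104))
wrist ([42.0, 246.0], 150, [0.459, 0.026], 'pan', np.float64(-0.248), np.float64(-0.13))
[[275.79077083 223.36383645]] [[236.52698304 216.92634673]]
-- 4 [0.692 0.118 0.13 ]
[0,0.003,0.015,0,0,0.2,0.015],
[0.001,0.003,0.016,0,0,0.2,0.015],
[0,0.003,0.015,0,0,0.2,0.015],
[0.001,0.003,0.015,0.1,0,0.2,0.015],
-- 1 [0.692 0.118 0.112]
[0,0,0.018,0,0,0,0.015],
```

View pics/i1.png

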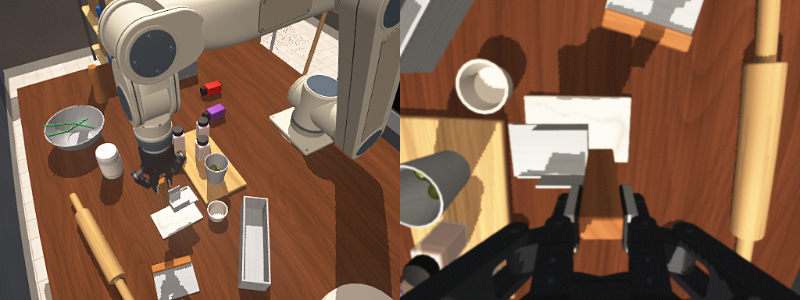

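The pan is empty, the olives are in the beaker (wrist view (425,185)), and none lie outside. All three jars are still standing. Setting the scoop on the rest.

Request:
{"api": "carry_out", "payload": {"steps": [[0,0.003,0.015,0,0,0.2,0.015],[0.001,0.003,0.016,0,0,0.2,0.015],[0,0.003,0.015,0,0,0.2,0.015],[0.001,0.003,0.015,0,0,0.2,0.015],[0,0,0.015,0,0,0,0.015],[0,0,0,0,0,0,0.015]]}}

```text
time_s: 53.5
tcp_pos: [0.6913, 0.118, 0.1124]
eef_rot: [-3.139, -0.001, 1.623]
contact_force: [0.1, 0.2, -1.1]
opening: 0.0236
gripper_force: 60.1
```

Request:
{"api": "carry_out", "payload": {"steps": [[0,0,0.003,0,0,0,0.015],[0,0,0,0,0,0,0.015]]}}

```text
time_s: 53.7
tcp_pos: [0.6925, 0.118, 0.1116]
eef_rot: [3.141, -0.0, 1.623]
contact_force: [-0.8, 0.2, -1.1]
opening: 0.0233
gripper_force: 60.2
```

Request:
{"api": "carry_out", "payload": {"steps": [[0,0,0.002,0,0,0,0.015],[0,0,0,0,0,0,0.015]]}}

```text
time_s: 53.9
tcp_pos: [0.6923, 0.118, 0.1091]
eef_rot: [3.141, -0.001, 1.623]
contact_force: [-0.2, -0.5, -1.9]
opening: 0.0229
gripper_force: 60.2
```

Request:
{"api": "carry_out", "payload": {"steps": [[0,0,0.0015,0,0,0,0.015],[0,0,0,0,0,0,0.015]]}}

```text
time_s: 54.1
tcp_pos: [0.6925, 0.1181, 0.1077]
eef_rot: [3.141, -0.001, 1.623]
contact_force: [0.3, -0.1, 1.5]
opening: 0.0229
gripper_force: 60.6
```

Request:
{"api": "carry_out", "payload": {"steps": [[0,0,0.001,0,0,0,0.015],[0,0,0,0,0,0,0.015]]}}

```text
time_s: 54.3
tcp_pos: [0.6926, 0.1181, 0.1076]
eef_rot: [3.14, -0.001, 1.623]
contact_force: [-1.3, 0.4, 8.5]
opening: 0.023
gripper_force: 61.4
```

Contact. Release and withdraw straight up.

Request:
{"api": "carry_out", "payload": {"steps": [[0,0,-0.0005,0,0,0,0.035],[0,0,0,0,0,0,0.055],[0,0,0,0,0,0,0.055],[0,0,-0.01,0,0,0,0.055],[0,0,-0.02,0,0,0,0.055],[0,0,-0.03,0,0,0,0.055],[0,0,-0.03,0,0,0,0.055],[0,0,-0.03,0,0,0,0.055]]}}

```text
time_s: 55.1
tcp_pos: [0.692, 0.118, 0.2286]
eef_rot: [3.142, -0.001, 1.623]
contact_force: [1.1, -0.2, 0.3]
opening: 0.0548
gripper_force: 0.0
```

Request:
{"api": "carry_out", "payload": {"steps": [[0,-0.02,-0.02,0,0,0,0.055],[0,-0.02,0,0,0,0,0.055],[0,0,0,0,0,0,0.055],[0,0,0,0,0,0,0.055],[0,0,0,0,0,0,0.055]]}}

```text
time_s: 55.6
tcp_pos: [0.6527, 0.1159, 0.2465]
eef_rot: [-3.141, -0.0, 1.623]
contact_force: [-0.2, -0.4, -0.2]
opening: 0.0549
gripper_force: 0.0
```

```bash
python3 - <<'E'
from h import *
st(); a=cap('scene');b=cap('side');w=cap('wrist')
J=[(.421,-.135),(.522,-.135),(.466,-.055)]
caps={}
for n,d in(('scene',a),('side',b),('wrist',w)):
    im=d['pixels'].astype(int); m=(im.max(2)<60).astype(np.uint8)
    k,l,s,c=cv2.connectedComponentsWithStats(m)
    print(n,'caps expected',proj(d,[[x,y,.096] for x,y in J]).round(0).tolist(),[(c[i].round(0).tolist(),int(s[i][4])) for i in range(1,k) if 15<s[i][4]<1500][:12])
    print(n,[o[:3] for o in olives(d,.04)])
h=cv2.cvtColor(w['pixels'],cv2.COLOR_RGB2HSV); m=cv2.inRange(h,(8,150,90),(16,255,230))
print('scoop handle top expected wrist',proj(w,[[.692,.118,.141]]).round(0), w['pixels'][tuple(proj(w,[[.692,.118,.141]])[0][::-1].astype(int))], 'scene',proj(a,[[.692,.118,.141]]).round(0),a['pixels'][tuple(proj(a,[[.692,.118,.139]])[0][::-1].astype(int))])
E
```

```text
t 55.6 p [0.6527 0.1159 0.2465] rpy [-180.   -0.   93.] F [-0.2 -0.4 -0.2] M [-0.01 -0.03  0.03] op 0.0549 gf 0.0 j [0.05 0.46 0.36 1.48 0.   1.57]
scene caps expected [[259.0, 156.0], [227.0, 168.0], [259.0, 180.0]] [([110.0, 34.0], 250), ([136.0, 31.0], 421), ([245.0, 3.0], 25), ([475.0, 7.0], 19), ([466.0, 57.0], 94), ([245.0, 64.0], 33), ([190.0, 68.0], 34), ([438.0, 90.0], 88), ([245.0, 93.0], 27), ([3.0, 119.0], 186), ([260.0, 117.0], 73), ([508.0, 134.0], 154)]
scene [([86.0, 162.0], 253, [0.869, -0.41]), ([273.0, 215.0], 40, [0.469, 0.027]), ([281.0, 217.0], 13, [0.454, 0.045])]
side caps expected [[278.0, 163.0], [244.0, 157.0], [252.0, 175.0]] [([340.0, 154.0], 34), ([245.0, 157.0], 89), ([278.0, 163.0], 100), ([307.0, 174.0], 54), ([253.0, 175.0], 111)]
side [([185.0, 116.0], 128, [0.892, -0.43])]
wrist caps expected [[59.0, 365.0], [139.0, 371.0], [85.0, 314.0]] [([500.0, 335.0], 16)]
wrist [([95.0, 217.0], 541, [0.461, 0.041])]
scoop handle top expected wrist [[306. 191.]] [239 158  88] scene [[205. 256.]] [234 147  75]
```

```bash
python3 -c "
from cell import order
print(order.job_done())"
```

```text
the job is handed in; nothing more can be done
None
```

I handed in the job at about 56 s: the beaker and all three jars stand on the board, all five olives I found in the pan are in the beaker, the scoop is upright on its rest, and the final camera check matched; the judge returned no verdict.

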